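# Wind the vise shut with its fold-out crank handle

## Robot

A 6-joint arm with a two-finger parallel gripper is mounted at the origin on the work surface. World frame = base frame: x ahead of the robot, y to its left, z up, the work surface at z = 0. Lengths are in mm, angles in rad, forces in N, time in s.
With the tool pointing down it reaches from about 350 to 725 mm from the base axis. Payload 6 kg.
Tool frame: the origin (TCP) lies midway between the tips of the shut fingers; the grasp point (between the pads) lies 19 mm behind it (bot.grip_point_offset is the distance from the TCP to the grasp point, in mm); z points along the fingers, y is the direction in which the jaws open and shut (so a half turn about z gives the same grasp; the last joint's range is limited). The gripper opens to 85 mm and grips with 20 to 120 N. Pads are 22 mm wide; open, the fingers measure 114 mm over their backs; the gripper's body (76 mm by 85 mm) begins 54 mm behind the grasp point. The pads swing forward as they close: fully open they stand 13 mm farther back than shut.
Start: joints at [-0.872, 0.04, 0.085, 0, -1.615, -0.334], TCP at [214.065, -560.491, 231.261] pointing down, gripper open.
Joint ranges: [-2.56, 2.56], [-1.29, 2.01], [-1.08, 1.49], [-3.29, 1.98], [-2.81, -0.18], [-2.99, 2.99]. Speed limits (rad/s): [2.57, 2.57, 3.01, 3.14, 3.14, 3.14].

## Interface

Orientations are given as [roll, pitch, yaw] about the fixed x, y, z axes, in that order (R = Rz(yaw) Ry(pitch) Rx(roll)).
In Python, from workcell import bot, imaging, workorder gives the robot as it stands.
- The arm moves only by the tool drive_tool, never from a script. Its argument "series" is a list that holds one entry, the list of rows, each a list of 7 numbers: the shift along the tool's x, y, z in mm, then the turn, a rotation vector about the tool's x, y, z in rad, then the finger opening in mm, from 0 to 85.4. In form: [[[dx, dy, dz, wx, wy, wz, gripper], ...]]. A call has 1 to 20 rows; each row shifts and turns the commanded pose from where the row before left it, along the tool's axes as they then stand; what a row does not reach is not made up. A row lasts 1/8 s, in which the tool goes at most 62.5 mm and 10.7 degrees, less where a joint would pass 70% of its speed; a pose out of reach is approached as far as the arm can. A call is refused whole if a number of a shift passes 62.5 or a number of a turn 0.188, either way. A call with a gripper value outside its range is refused whole. The fingers move at their own pace and stop on an object; "force" is the grip in N (left out, the last holds). Time passes only in rows, so rows that do not move let the fingers close. It gives the time, the measured TCP pose, the force and the opening at its end, in the units of the state.
- bot.get_state(): the state, without advancing time (a new reading comes with each control period).
- imaging.capture(name): name is "scene" or "top" or "wrist"; returns a dict with "img" (480x640x3 uint8, red, green, blue), "depth" (480x640 float32, mm along the optical axis (not along the pixel's ray), 0 where there is no reading), "vertical_fov" (degrees; the focal length in pixels is half the picture's height over the tangent of half this angle, whatever the lens; pixels are square), "cx", "cy" (the principal point, pixels), "rvec" (rotation vector, rad) and "tvec" (3), from world to camera coordinates, as OpenCV has them. Camera axes: x right, y down, z forward; pixel columns grow to the right and rows downward; lengths in mm; the calibration is good to about 2 mm. A picture is of the moment at which its call begins.
- workorder.job_done(): hands the job in, once; it reports no verdict.
The state is a dict: "clock": time; "q": joint angles; "qvel": joint speeds; "effort": joint torques, N m; "position": TCP position; "tool_rot": TCP orientation; "contact_force": force on the tool from outside, world axes, zero at the start; "moment": the same for the moment, N m; "finger_gap": finger opening in mm.
Only numpy, scipy, OpenCV 4.12 (cv2) and the standard library are available. Lean on these libraries where they do the work, as an engineer would, in place of code of your own. Each camera call takes 0.05 s, during which the arm holds its last target.

## Task

Clamp the aluminium flange block in the bench vise: swing the vise's folded crank handle out until it stands fully upright from the crank arm, then wind the crank clockwise until the moving jaw has pushed the block square against the fixed jaw and holds it with no gap left. Turn the jaw only by the crank, leave the other things on the bench alone, and finish with the handle still folded out.

Things in the scene. Friction and masses are not known exactly. Their poses are not given: they have to be found in the camera images.
- vise: Grey bench vise fixed to the bench, gear head with sloped front at its right end (seen from the robot), to its left a bed with two jaws. Origin on the bench under the crank's centre; x away from the robot, y along the bed (left) to the fixed jaw, z up. Base plate x -65 to 115, y -90 to 395 mm. Bed top at z = 30 mm, 110 mm wide. The sloped face, 150 by 130 mm, lies 38 mm behind the mid-plane of the crank arm.
- guard_bar (a point): Middle of the level top bar (16 mm tube, 150 mm long along the vise's y) of a guard bow leaning over the crank, at x = 49, z = 365 mm in the vise's frame; legs at y = -75 and 75, from there back to x = 103, z = 230, then straight down. It blocks a tool pointing straight down over the top of the crank's circle; a tool pointing along the crank's axis passes.
- crank_center (a point): Crank's centre on its axis, mid-thickness of the arm, 140 mm above the vise's origin. Frame turns with the crank: z outward along the axis, leaning 30 degrees from vertical to the vise's -x (the robot); x along the arm to the handle's hinge. Steel arm 20 mm wide, 10 mm thick, x from -25 to 80 mm, free on both sides and 28 mm below it; hub 34 mm across.
- crank (a joint): Crank angle, rad, growing clockwise seen from outside; 0 = arm points uphill (vise's +x). Closes the jaws 8 mm per rad: opening in mm = 140 - 8 x angle, so the 80 mm block is tight at about 7.5. Starts -1.5 to 2.0, range -1.6 to 9. Stays where left; friction 0.12 N m (2 N at the handle). The handle can be carried round with the tool's orientation fixed: its grip spins freely.
- handle (a joint): Fold angle of the handle in rad: 0 = folded flat along the arm towards the hub, 1.571 = fully out, standing off the arm parallel to the crank axis (its end stop). It swings in the plane through the arm and the crank's axis, and stays where left (friction 0.1 N m). Starts between 0 and 0.2.
- handle_hinge (a point): The handle's hinge: on the arm, 72 mm from the crank axis and 19 mm outward of the arm's mid-plane; hinge pin across the arm.
- handle_grip (a point): Point on the handle's centre line 50 mm from its hinge. Black round grip, spinning freely on its rod, 18 mm in diameter, from 15 to 80 mm from the hinge (bare 10 mm rod before that). This frame's -x runs from the hinge to the handle's free end, y across the arm. When folded, there are 5 mm between grip and arm, and the free end lies 8 mm past the crank axis.
- jaw: Moving grey jaw, 110 (x) by 30 (y) by 45 mm high. Origin at the middle of the foot of its clamping face, on the bed; same axes as the vise, it moves along the vise's y.
- fixed_jaw (a point): Centre of the fixed jaw's clamping face, at y = 345 mm in the vise's frame, facing the moving jaw; 110 mm wide, 45 mm high.
- flange_center (a point): Centre, 17 mm above its underside, of the loose aluminium flange block lying between the jaws: 100 mm (its x) by 80 mm (its y), plate 22 mm thick with a round boss up to 34 mm, 0.5 kg. It lies slightly askew (up to 0.12 rad) 5 to 20 mm off the fixed jaw; the jaw pushes it along and squares it.
- sleeve: Bystander: steel pipe sleeve, 64 mm across, 50 mm high. Origin under its centre.
- wrench: Bystander: steel wrench 190 mm long lying on the bench.
- tin: Bystander: plain metal tin, 66 mm across, 70 mm high. Origin under its centre.
Not all that is in view belongs to the job. Leave any blue, red or turquoise look-alike of the part that bears flange_center alone.

How it is judged:
By the outcome, as a careful person would: the job done as asked, in the order asked, and still so for the second after the job is handed in, with the robot touching nothing.
It also fails if it takes over 58 s, if anything falls off the work surface, if the arm or the gripper's body presses on something with over 40 N, if the wrist force passes 120 N, or if a joint passes its speed limit or range.

## Working session

There is one attempt and no reset: what is moved stays moved. The work goes in short steps, Python scripts to look and compute and a tool call to move; the robot and the scene stay as the last step left them, time stands still between calls to the robot, and variables do not carry over. Pictures are saved under pics/ and viewed, and the job is handed in when it is done.

Besides the shell and the picture viewer there is one more tool, called after "Emit:" as a command line: name --argument value ..., lists and objects as JSON in quotes. drive_tool: Moves the arm, as the interface text tells. Its arguments: {"type":"object","properties":{"series":{"type":"array"},"force":{"type":"number"}},"required":["series"]}

```bash
ls; mkdir -p pics; python3 - <<'E'
from workcell import bot, imaging
import cv2,numpy as np
print(bot.get_state())
for n in ["scene","top","wrist"]:
    c=imaging.capture(n)
    cv2.imwrite(f"pics/{n}0.png",c["img"][:,:,::-1]); np.savez(f"{n}0.npz",**c)
    print(n,c["vertical_fov"],c["cx"],c["cy"],c["rvec"],c["tvec"])
E
```

```text
pics
{'clock': 0.0, 'q': array([-8.72277522e-01,  4.08291860e-02,  8.37633533e-02, -5.11233806e-04,
       -1.61550732e+00, -3.33715306e-01]), 'qvel': array([-1.69130214e-03,  7.96727671e-06,  5.35445556e-04,  6.67906064e-04,
        6.66490674e-04,  1.73304518e-03]), 'effort': array([ 1.59643960e-04, -3.68199134e+01,  3.47409725e+01,  6.93207845e+00,
       -5.47286632e-03,  1.25896094e-05]), 'position': array([ 214.03022809, -560.15419104,  230.23358028]), 'tool_rot': array([ 3.13974655e+00, -9.94238212e-05, -2.77676667e+00]), 'contact_force': array([-0.06878939,  0.01972423, -0.6921851 ]), 'moment': array([ 0.00862622,  0.03933978, -0.05754315]), 'finger_gap': 84.93321037224231}
scene 57.90633992804649 316.87027582949634 242.4796601961106 [ 2.09768593  0.9006628  -0.41070374] [-348.6535962  -101.80101911 1775.1920578 ]
top 42.7413674111014 321.284915365271 246.23207470824073 [ 2.14530169 -2.12743312  0.178753  ] [ -31.95865559  566.69958109 1761.56117437]
wrist 58.09646096482383 325.09577976019574 240.20685840593217 [-1.67325172 -2.43040535 -0.36684823] [601.00118066 -38.33279481 378.904205  ]
```

View pics/scene0.png

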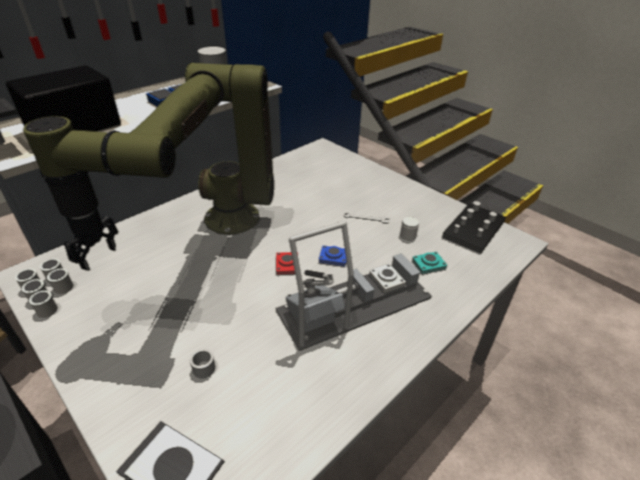

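View pics/top0.png

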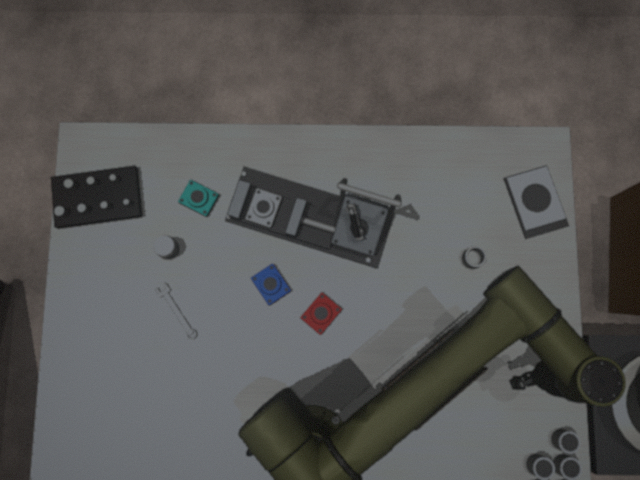

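View pics/wrist0.png

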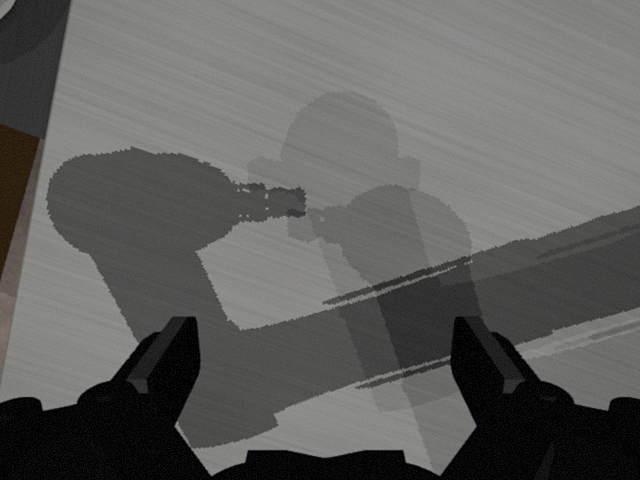

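The vise lies around (305,215) in the top view and its crank around (357,222). The grey flange block is at (263,208), between the jaws. The coloured look-alikes are at (198,197) turquoise, (271,285) blue and (321,313) red, and none of them lies in the vise. I'll enlarge the vise.

```bash
cat > h.py <<'E'
import numpy as np, cv2
from scipy.spatial.transform import Rotation as Ro
def load(n): 
    d=np.load(n+".npz"); return {k:d[k] for k in d.files}
def cam(c):
    f=240/np.tan(np.radians(float(c["vertical_fov"]))/2)
    return f,Ro.from_rotvec(c["rvec"].ravel()).as_matrix(),c["tvec"].ravel()
def ray(c,u,v):
    f,R,t=cam(c); d=R.T@np.array([(u-c["cx"])/f,(v-c["cy"])/f,1]); return -R.T@t,d
def onz(c,u,v,z):
    o,d=ray(c,u,v); return o+d*(z-o[2])/d[2]
def dep(c,u,v):
    o,d=ray(c,u,v); return o+d*float(c["depth"][int(round(v)),int(round(u))])
def proj(c,P):
    f,R,t=cam(c); q=R@np.asarray(P)+t; return np.array([f*q[0]/q[2]+c["cx"],f*q[1]/q[2]+c["cy"]])
def cloud(c):
    f,R,t=cam(c); v,u=np.mgrid[:480,:640]; z=c["depth"]
    p=np.stack([(u-c["cx"])/f*z,(v-c["cy"])/f*z,z],-1)
    return (p-t)@R
E
python3 - <<'E'
from h import *
c=load("top0"); im=cv2.imread("pics/top0.png")[150:280,210:430]
cv2.imwrite("pics/topc.png",cv2.convertScaleAbs(cv2.resize(im,None,fx=3.6,fy=3.6,interpolation=2),alpha=1.6))
im=cv2.imread("pics/scene0.png")[215:350,260:440]
cv2.imwrite("pics/scenec.png",cv2.convertScaleAbs(cv2.resize(im,None,fx=4.4,fy=4.4,interpolation=2),alpha=1.3))
for p in [(244,167),(226,222),(378,266),(357,222)]: print(p,dep(c,*p),onz(c,*p,10))
E
```

```text
(244, 167) [818.71978525 212.66099153   7.49798181] [817.96701958 212.33533117  10.        ]
(226, 222) [648.37667495 264.44536968  -6.50507384] [644.97903077 261.84825225  10.        ]
(378, 266) [ 515.61695906 -198.33042974    1.96871199] [ 514.53904792 -197.56770783   10.        ]
(357, 222) [ 614.18724862 -124.89392234  174.84980607] [ 648.435251   -134.87320373   10.        ]
```

View pics/topc.png

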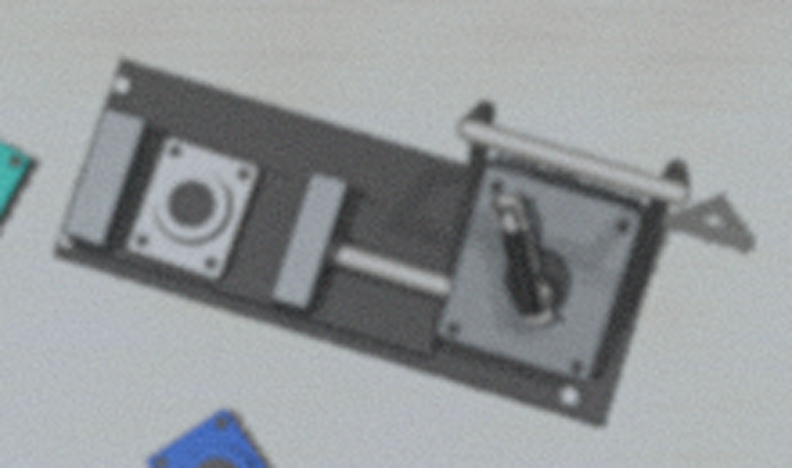

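View pics/scenec.png

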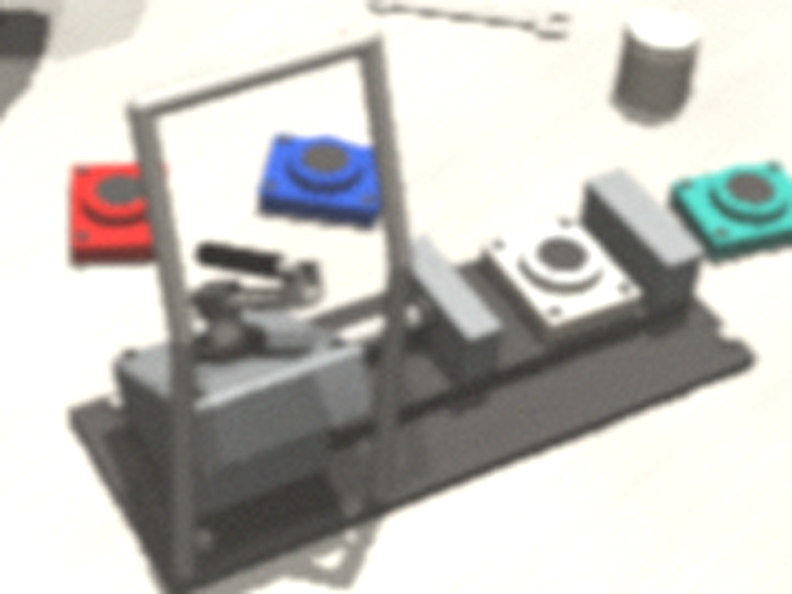

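```bash
python3 - <<'E'
from h import *
c=load("top0"); s=load("scene0")
px=lambda u,v:(210+u/3.6-.36,150+v/3.6-.36)
for z in (6,10,14,20):
    A=onz(c,*px(122,59),z)  # x115,y395
    B=onz(c,*px(56,255),z)  # x-65,y395
    C=onz(c,*px(604,426),z) # x-65,y-90
    print(z,np.linalg.norm(A-B),np.linalg.norm(B-C),np.arctan2(*(A-B)[[1,0]]),np.arctan2(*(B-C)[[1,0]])-np.pi/2)
z=12
m=np.array([[115,395],[-65,395],[-65,-90]],float); w=np.array([onz(c,*px(*p),z)[:2] for p in [(122,59),(56,255),(604,426)]])
a=m-m.mean(0); b=w-w.mean(0); th=np.arctan2((a[:,0]*b[:,1]-a[:,1]*b[:,0]).sum(),(a*b).sum())
R=np.array([[np.cos(th),-np.sin(th)],[np.sin(th),np.cos(th)]]); t=w.mean(0)-R@m.mean(0)
print(th,t, w-(m@R.T+t))
# guard bar endpoints
for p,y in [((472,126),75),((683,190),-75)]:
    q=onz(c,*px(*p),365)[:2]; print("bar",q,"vise",R.T@(q-t))
W=lambda v:np.r_[R@np.array(v[:2])+t,v[2]]
# check projections in both
for n,cc in (("top",c),("scene",s)):
  for v in [(49,75,365),(49,-75,365),(55,345,75),(-55,345,75),(-65,-90,12),(115,-90,12),(115,395,12),(0,0,140)]:
    print(n,v,proj(cc,W(v)).round(1))
# sloped face plane from depth
P=cloud(c)[225:250,345:375].reshape(-1,3); 
V=np.c_[(P[:,:2]-t)@R,P[:,2]]
for z in range(0,1):pass
np.save("V.npy",V)
np.savez("pose.npz",R=R,t=t,th=th)
E
```

```text
6 179.06956796155572 482.42924481710554 -0.28694596248341836 -0.29750390154252093
10 178.67703432161923 481.3717244933817 -0.28694596248341836 -0.29750390154252093
14 178.2845006816831 480.31420416965784 -0.2869459624834181 -0.29750390154252093
20 177.69570022177854 478.72792368407215 -0.2869459624834182 -0.2975039015425207
-0.29624021285246616 [ 596.00219118 -130.58228434] [[-0.86161452 -0.02969125]
 [ 0.11456105 -2.0620097 ]
 [ 0.74705347  2.09170095]]
bar [668.27854014 -73.47324853] vise [52.4564235  75.72077802]
bar [ 624.60233284 -217.36862605] vise [ 52.68955569 -74.65686794]
top (49, 75, 365) [340.6 186. ]
top (49, -75, 365) [399.1 203.9]
top (55, 345, 75) [250.5 183.1]
top (-55, 345, 75) [238.5 217.9]
top (-65, -90, 12) [378.1 268.2]
top (115, -90, 12) [395.  212.1]
top (115, 395, 12) [243.5 165.8]
top (0, 0, 140) [358.3 230.9]
scene (49, 75, 365) [341.9 224. ]
scene (49, -75, 365) [289.6 239.6]
scene (55, 345, 75) [410.3 275.2]
scene (-55, 345, 75) [391.  255.4]
scene (-65, -90, 12) [273.3 307.6]
scene (115, -90, 12) [297.2 349.3]
scene (115, 395, 12) [430.7 295.8]
scene (0, 0, 140) [307.8 282.8]
```

```bash
python3 - <<'E'
from h import *
c=load("top0"); s=load("scene0")
p=np.load("pose.npz"); R,t=p["R"],p["t"]
a=np.array([-.5,0,.866]); u=np.array([.866,0,.5])
def onpl(cc,U,V,h):
    o,d=ray(cc,U,V); o=np.r_[R.T@(o[:2]-t),o[2]]; d=np.r_[R.T@d[:2],d[2]]
    P0=np.array([0,0,140])+h*a
    return o+d*((P0-o)@a)/(d@a)
def show(n,P):
    P=P-np.array([0,0,140]); print(n,"uphill",(P@u).round(1),"right",(-P[1]).round(1),"h",(P@a).round(1),"ang",np.arctan2(-P[1],P@u).round(3))
for n,cc,crop,sc,o in (("top","top0",None,3.6,(210,150)),("scene","scene0",None,4.4,(260,215))):
    im=cv2.imread(f"pics/{cc}.png"); g=im.max(2)
    c1=load(cc)
    box=(345,370,195,245) if n=="top" else (300,326,266,282)
    m=np.zeros_like(g); m[box[2]:box[3],box[0]:box[1]]=(g[box[2]:box[3],box[0]:box[1]]<(32 if n=="top" else 45))
    nn,l,st,ce=cv2.connectedComponentsWithStats(m); k=1+st[1:,4].argmax(); print(n,st[k],ce[k])
    pts=np.argwhere(l==k)[:,::-1].astype(float); mu=pts.mean(0); w=np.linalg.svd(pts-mu,full_matrices=False)[2][0]
    pr=(pts-mu)@w
    for e in (pr.min(),0,pr.max()):
        q=mu+e*w; print(q.round(1)); show(n,onpl(c1,*q,19))
Pt=(210+510/3.6,150+203/3.6); show("hinge top",onpl(c,*Pt,19))
Ps=(260+315/4.4,215+272/4.4); show("hinge scene",onpl(s,*Ps,19))
x=cv2.resize(cv2.imread("pics/top0.png")[190:260,330:400],None,fx=8,fy=8,interpolation=2); y=cv2.resize(cv2.imread("pics/scene0.png")[260:310,290:350],None,fx=9,fy=9,interpolation=2)
cv2.imwrite("pics/a.png",cv2.convertScaleAbs(x,alpha=1.6)); cv2.imwrite("pics/b.png",cv2.convertScaleAbs(y,alpha=1.3))
E
```

```text
top [356 227   3   9  10] [357.3 231.3]
[356.6 227.1]
top uphill 15.6 right -7.7 h 19.0 ang -0.46
[357.3 231.3]
top uphill 4.4 right -2.3 h 19.0 ang -0.493
[357.9 235. ]
top uphill -5.5 right 2.4 h 19.0 ang 2.733
scene [307 272  11   4  19] [312.         273.42105263]
[306.9 272.3]
scene uphill -43.7 right -20.3 h 19.0 ang -2.707
[312.  273.4]
scene uphill -14.6 right -24.9 h 19.0 ang -2.101
[317.1 274.5]
scene uphill 13.5 right -29.5 h 19.0 ang -1.14
hinge top uphill 68.4 right -37.3 h 19.0 ang -0.5
hinge scene uphill 80.4 right -45.3 h 19.0 ang -0.513
```

View pics/a.png

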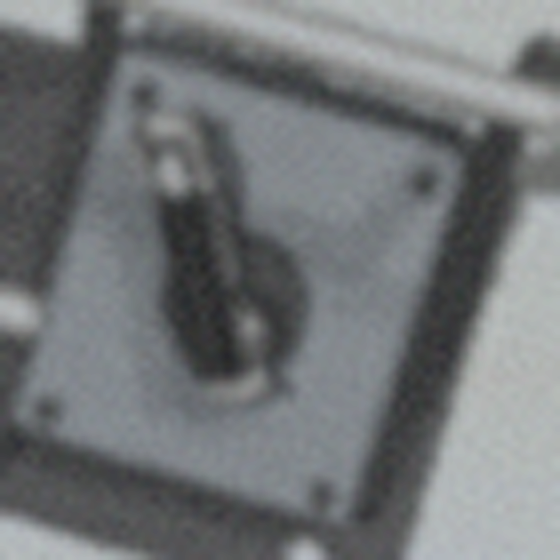

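View pics/b.png

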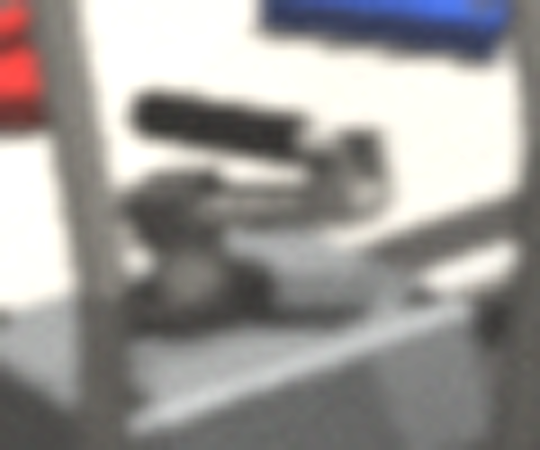

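```bash
cat >> h.py <<'E'
try:
    p_=np.load("pose.npz"); VR=p_["R"]; Vt=p_["t"]
except Exception: pass
A=np.array([-.5,0,np.sqrt(.75)]); U=np.array([np.sqrt(.75),0,.5])
def w2v(P): P=np.asarray(P,float); return np.r_[VR.T@(P[:2]-Vt),P[2]]
def v2w(P): return np.r_[VR@np.asarray(P[:2])+Vt,P[2]]
def c2v(r,l,h): # uphill,right,height
    return np.array([0,0,140])+r*U+np.array([0,-l,0])+h*A
def v2c(P): P=np.asarray(P)-[0,0,140]; return np.array([P@U,-P[1],P@A])
def tri(obs):
    M=np.zeros((3,3));b=np.zeros(3)
    for c,u,v in obs:
        o,d=ray(c,u,v); d=d/np.linalg.norm(d); Q=np.eye(3)-np.outer(d,d); M+=Q;b+=Q@o
    x=np.linalg.solve(M,b); return x,[np.linalg.norm(proj(c,x)-[u,v]) for c,u,v in obs]
E
python3 - <<'E'
from h import *
c=load("top0"); s=load("scene0"); 
from workcell import bot
for n,a,b in [("free",(356.4,236.5),(305.4,272.6)),("gripstart",(352.8,214.4),(323.5,275.3)),("barL",(340.7,184.6),(345.5,223.8)),("barR",(399.5,202.5),(290.8,239))]:
    x,e=tri([(c,*a),(s,*b)]); print(n,x.round(1),w2v(x).round(1),v2c(w2v(x)).round(1),e)
w=load("wrist0"); f,R,t=cam(w); pos=-R.T@t; st=bot.get_state(); T=Ro.from_euler("xyz",st["tool_rot"]).as_matrix()
print("cam in tool",T.T@(pos-st["position"]),"\n",T.T@R.T)
print(dir(bot),bot.grip_point_offset)
q=-.47; th=np.arctan2(VR[1,0],VR[0,0]); 
Rw=np.eye(3);Rw[:2,:2]=VR
w_=Rw@(np.cos(q)*U-np.sin(q)*np.array([0,1,0])); a=Rw@A
Tt=np.c_[-w_,np.cross(a,w_),-a]; print(Tt, Ro.from_matrix(Tt).as_euler("xyz"))
E
```

```text
free [ 576.3 -123.2  163. ] [-21.    1.3 163. ] [-6.7 -1.3 30.4] [np.float64(0.33293248788343915), np.float64(0.3103626131926359)]
gripstart [ 635.6 -110.4  184.2] [ 32.   30.9 184.2] [ 49.8 -30.9  22.3] [np.float64(1.1982158849615052), np.float64(1.1444700197700102)]
barL [670.4 -70.7 367. ] [ 53.7  79.  367. ] [160.  -79.  169.7] [np.float64(1.4737425876672994), np.float64(1.3885101594391536)]
barR [ 624.1 -216.5  368.5] [ 52.  -74.  368.5] [159.3  74.  171.9] [np.float64(0.3746546946151654), np.float64(0.36837005817700186)]
cam in tool [  74.86157616   -1.47476328 -142.24251489] 
 [[ 2.64649337e-04 -9.55620952e-01 -2.94598923e-01]
 [ 9.99999910e-01  3.50239146e-04 -2.37769210e-04]
 [ 3.30397314e-04 -2.94598834e-01  9.55620959e-01]]
['IKError', '__class__', '__delattr__', '__dict__', '__dir__', '__doc__', '__eq__', '__format__', '__ge__', '__getattribute__', '__getstate__', '__gt__', '__hash__', '__init__', '__init_subclass__', '__le__', '__lt__', '__module__', '__ne__', '__new__', '__reduce__', '__reduce_ex__', '__repr__', '__setattr__', '__sizeof__', '__str__', '__subclasshook__', '__weakref__', 'get_state', 'grip_point_offset'] 18.700000000000003
[[-0.87069725 -0.11485444  0.47822041]
 [-0.2077566   0.96722901 -0.14596313]
 [-0.44578414 -0.22644314 -0.8660254 ]] [-2.88584441  0.46205007 -2.9073629 ]
```

```bash
cat >> h.py <<'E'
Rw=np.eye(3)
try: Rw[:2,:2]=VR
except Exception: pass
def toolR(q,extra=0):
    w=Rw@(np.cos(q)*U-np.sin(q)*np.array([0,1,0])); a=Rw@A
    return np.c_[-w,np.cross(a,w),-a]
def rows(P0,R0,Pts,R1,n,g):
    """Pts: list of n world points"""
    dr=Ro.from_matrix(R0.T@R1).as_rotvec()/n; R=R0.copy();P=np.array(P0,float);out=[]
    dr=np.round(dr,4)
    for k in range(n):
        d=np.round(R.T@(Pts[k]-P),1); out.append(list(map(float,np.r_[d,dr,g]))); P=P+R@d; R=R@Ro.from_rotvec(dr).as_matrix()
    print("["+",\n".join(str(o) for o in out)+"]"); return P,R
def line(P0,P1,n):
    s=np.arange(1,n+1)/n; s=s*s*(3-2*s) if n>4 else s
    return [P0+(P1-P0)*x for x in s]
E
python3 - <<'E'
from h import *
from workcell import bot
st=bot.get_state(); R0=Ro.from_euler("xyz",st["tool_rot"]).as_matrix()
P0=np.array(st["position"]);P1=v2w(c2v(17.6,-14.1,150)); print(P1)
P,R=rows(P0,R0,line(P0,P1,16),toolR(-.48),16,85)
print(P,Ro.from_matrix(R).as_euler("xyz"),Ro.from_matrix(toolR(-.48)).as_euler("xyz"))
E
```

```text
[542.96340561 -99.65155271 278.70381057]
[[-5.3, 3.5, -0.5, 0.0178, -0.0276, 0.011, 85.0],
[-14.9, 10.1, -1.3, 0.0178, -0.0276, 0.011, 85.0],
[-23.0, 15.9, -1.7, 0.0178, -0.0276, 0.011, 85.0],
[-29.7, 20.8, -1.6, 0.0178, -0.0276, 0.011, 85.0],
[-34.9, 25.1, -1.5, 0.0178, -0.0276, 0.011, 85.0],
[-38.7, 28.4, -1.0, 0.0178, -0.0276, 0.011, 85.0],
[-41.0, 30.8, -0.6, 0.0178, -0.0276, 0.011, 85.0],
[-42.1, 32.2, 0.1, 0.0178, -0.0276, 0.011, 85.0],
[-41.6, 32.7, 0.6, 0.0178, -0.0276, 0.011, 85.0],
[-40.0, 32.2, 1.1, 0.0178, -0.0276, 0.011, 85.0],
[-37.0, 30.5, 1.6, 0.0178, -0.0276, 0.011, 85.0],
[-32.9, 27.7, 1.8, 0.0178, -0.0276, 0.011, 85.0],
[-27.4, 23.7, 1.9, 0.0178, -0.0276, 0.011, 85.0],
[-20.9, 18.6, 1.7, 0.0178, -0.0276, 0.011, 85.0],
[-13.3, 12.1, 1.2, 0.0178, -0.0276, 0.011, 85.0],
[-4.6, 4.3, 0.5, 0.0178, -0.0276, 0.011, 85.0]]
[542.92486204 -99.70276248 278.71080287] [-2.88058835  0.45949023 -2.89584377] [-2.88104473  0.45949714 -2.89656848]
```

Emit:
drive_tool --series '[[[-5.3,3.5,-0.5,0.0178,-0.0276,0.011,85.0],[-14.9,10.1,-1.3,0.0178,-0.0276,0.011,85.0],[-23.0,15.9,-1.7,0.0178,-0.0276,0.011,85.0],[-29.7,20.8,-1.6,0.0178,-0.0276,0.011,85.0],[-34.9,25.1,-1.5,0.0178,-0.0276,0.011,85.0],[-38.7,28.4,-1.0,0.0178,-0.0276,0.011,85.0],[-41.0,30.8,-0.6,0.0178,-0.0276,0.011,85.0],[-42.1,32.2,0.1,0.0178,-0.0276,0.011,85.0],[-41.6,32.7,0.6,0.0178,-0.0276,0.011,85.0],[-40.0,32.2,1.1,0.0178,-0.0276,0.011,85.0],[-37.0,30.5,1.6,0.0178,-0.0276,0.011,85.0],[-32.9,27.7,1.8,0.0178,-0.0276,0.011,85.0],[-27.4,23.7,1.9,0.0178,-0.0276,0.011,85.0],[-20.9,18.6,1.7,0.0178,-0.0276,0.011,85.0],[-13.3,12.1,1.2,0.0178,-0.0276,0.011,85.0],[-4.6,4.3,0.5,0.0178,-0.0276,0.011,85.0]]]'

```text
clock: 2.15
position: [543.1, -98.7, 279.0]
tool_rot: [-2.88, 0.462, -2.895]
contact_force: [-0.2, -0.7, -0.2]
finger_gap: 85.0
```

```bash
python3 - <<'E'
from h import *
from workcell import bot, imaging
for n in ["wrist"]:
    c=imaging.capture(n); cv2.imwrite(f"pics/{n}1.png",c["img"][:,:,::-1]); np.savez(f"{n}1.npz",**c)
st=bot.get_state(); print(st)
print(v2c(w2v(st["position"])))
E
```

```text
{'clock': 2.2, 'q': array([ 0.38258335, -0.57439565, -0.53356394,  0.3440263 , -1.20662761,
       -1.82591947]), 'qvel': array([-0.02794381,  0.01512503,  0.03230935, -0.04858874, -0.04620559,
        0.08077702]), 'effort': array([ 0.07631684, -7.71320701, 37.74876237,  7.6223883 ,  1.00475259,
        0.13532337]), 'position': array([542.9404504 , -98.73234264, 278.58089803]), 'tool_rot': array([-2.87946594,  0.46244142, -2.8950036 ]), 'contact_force': array([0.48298382, 1.17467092, 0.29361972]), 'moment': array([0.46325663, 1.22981306, 0.07635833]), 'finger_gap': 85.41233988753346}
[ 17.28713927 -14.97246882 150.03870305]
```

View pics/wrist1.png

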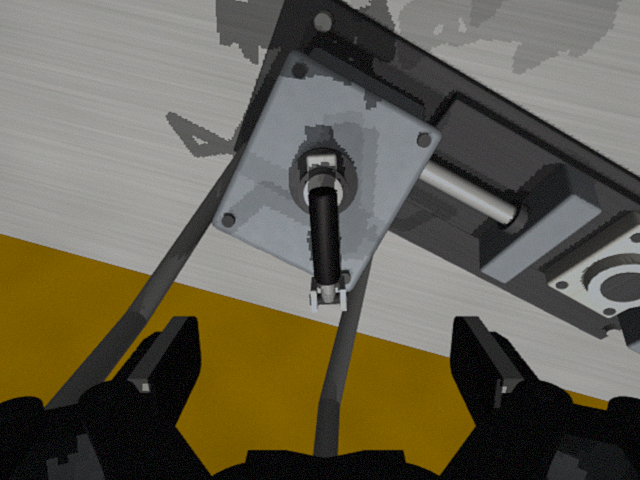

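```bash
python3 - <<'E'
from h import *
c=load("wrist1"); P=cloud(c)
def cc(p): return v2c(w2v(p)).round(1)
for n,(u,v) in {"grip mid":(324,235),"free":(323,195),"start":(327,278),"rod":(328,291),"hinge?":(328,298)}.items():
    z=np.median(c["depth"][v-1:v+2,u-1:u+2]); o,d=ray(c,u,v); p=o+d*(z+ (9 if 'g' in n or n in('free','start') else 0)); print(n,p.round(1),cc(p))
g=c["img"].max(2); 
for row in range(185,310,12): 
    z=c["depth"][row,290:362:6]; print(row,z.round(0))
# hole centres on face at h=-38 and plane fit
H=[(300,71),(424,140),(229,220)]
o=[]
for u,v in H:
    q0,d=ray(c,u,v); a=Rw@A; C=v2w([0,0,140])-38*a; p=q0+d*((C-q0)@a)/(d@a); o.append(cc(p)); print("hole",cc(p))
pts=np.vstack([P[100:140,330:390].reshape(-1,3),P[190:230,250:280].reshape(-1,3)]); pts=pts[np.isfinite(pts).all(1)]
m=np.median(pts,0);k=np.linalg.norm(pts-m,axis=1)<120; pts=pts[k]; 
nrm=np.linalg.svd(pts-pts.mean(0))[2][2] if len(pts)<9000 else 0
print("normal",Rw.T@nrm, "A",A,"plane h",np.mean([cc(p)[2] for p in pts[::50]]))
E
```

```text
grip mid [ 605.6 -117.9  174.4] [ 21.9 -14.9  27.1]
free [ 581.5 -123.9  164.9] [-1.2 -2.1 29.5]
start [ 635.  -109.8  183.8] [ 49.  -31.3  22.3]
rod [ 641.2 -107.   189.5] [ 56.2 -35.8  24.7]
hinge? [ 653.6 -106.2  185.8] [ 64.4 -40.2  15.7]
185 [323. 324. 286. 286. 285. 285. 284. 285. 285. 288. 324. 324.]
197 [336. 324. 290. 287. 258. 256. 256. 258. 287. 291. 325. 336.]
209 [338. 338. 329. 291. 263. 260. 261. 263. 291. 329. 339. 338.]
221 [342. 342. 343. 341. 265. 263. 263. 264. 271. 341. 342. 342.]
233 [345. 346. 345. 345. 270. 266. 267. 268. 274. 345. 346. 343.]
245 [347. 349. 347. 348. 275. 271. 272. 271. 277. 347. 348. 347.]
257 [351. 350. 352. 351. 279. 276. 274. 275. 279. 351. 351. 351.]
269 [585. 582. 357. 352. 286. 280. 278. 280. 282. 354. 354. 354.]
281 [602. 600. 596. 593. 309. 283. 283. 283. 287. 308. 353. 358.]
293 [622. 619. 613. 611. 295. 300. 291. 293. 298. 295. 383. 381.]
305 [642. 638. 634. 632. 296. 625. 623. 619. 614. 296. 372. 372.]
hole [-61.   47.9 -38. ]
hole [-60.9 -55.6 -38. ]
hole [ 63.   48.4 -38. ]
normal [-0.4999751   0.00432945  0.86602896] A [-0.5        0.         0.8660254] plane h -38.92638888888889
```

```bash
python3 - <<'E'
from h import *
from workcell import bot
p=np.load("pose.npz"); np.savez("pose.npz",R=p["R"],t=p["t"]+p["R"]@np.array([1.3,3.8]),th=p["th"])
E
python3 - <<'E'
from h import *
from workcell import bot
st=bot.get_state(); R0=Ro.from_euler("xyz",st["tool_rot"]).as_matrix()
q=-.527; r=20.4
P0=np.array(st["position"]);P1=v2w(c2v(r*np.cos(q),r*np.sin(q),9)); print(P1)
P,R=rows(P0,R0,line(P0,P1,8),toolR(q),8,85)
print(P,v2c(w2v(P)))
E
```

```text
[ 611.65079679 -120.65820876  156.61029045]
[[-0.0, -0.1, 6.1, -0.0001, 0.0004, -0.0058, 85.0],
[-0.1, -0.1, 16.0, -0.0001, 0.0004, -0.0058, 85.0],
[-0.1, -0.2, 22.7, -0.0001, 0.0004, -0.0058, 85.0],
[-0.1, -0.3, 26.0, -0.0001, 0.0004, -0.0058, 85.0],
[-0.1, -0.3, 26.1, -0.0001, 0.0004, -0.0058, 85.0],
[-0.1, -0.2, 22.7, -0.0001, 0.0004, -0.0058, 85.0],
[-0.1, -0.2, 16.0, -0.0001, 0.0004, -0.0058, 85.0],
[0.0, -0.0, 6.1, -0.0001, 0.0004, -0.0058, 85.0]]
[ 611.65277376 -120.63682783  156.59726091] [ 17.62184095 -10.28105677   8.99089149]
```

Emit:
drive_tool --series '[[[0,-0.1,6.1,0,0.0004,-0.0058,85],[-0.1,-0.1,16,0,0.0004,-0.0058,85],[-0.1,-0.2,22.7,0,0.0004,-0.0058,85],[-0.1,-0.3,26,0,0.0004,-0.0058,85],[-0.1,-0.3,26.1,0,0.0004,-0.0058,85],[-0.1,-0.2,22.7,0,0.0004,-0.0058,60],[-0.1,-0.2,16,0,0.0004,-0.0058,45],[0,0,6.1,0,0.0004,-0.0058,40],[0,0,0,0,0,0,40]]]'

```text
clock: 3.32
position: [611.3, -122.2, 156.8]
tool_rot: [-2.858, 0.444, -2.847]
contact_force: [0.2, -0.2, 0.4]
finger_gap: 40.0
```

```bash
python3 - <<'E'
from h import *
from workcell import bot, imaging
for n in ["wrist"]:
    c=imaging.capture(n); cv2.imwrite(f"pics/{n}2.png",c["img"][:,:,::-1]); np.savez(f"{n}2.npz",**c)
st=bot.get_state(); print(st)
print(v2c(w2v(st["position"])))
E
```

```text
{'clock': 3.375, 'q': array([ 0.26392561, -0.35401421, -0.60298638,  0.34823661, -0.8993835 ,
       -1.76370135]), 'qvel': array([ 0.00648088, -0.01320529,  0.00415353,  0.0012159 , -0.00191466,
       -0.00111101]), 'effort': array([-1.43601964e-01, -1.70927292e+01,  3.49373531e+01,  6.91581711e+00,
        1.03912611e+00,  1.31844735e-02]), 'position': array([ 611.50595138, -122.06229852,  157.600951  ]), 'tool_rot': array([-2.85760576,  0.44478917, -2.84648633]), 'contact_force': array([ 0.0090146 , -0.20399749,  0.76788562]), 'moment': array([ 0.45591617,  1.31239739, -0.02444253]), 'finger_gap': 40.09185555945583}
[18.36245389 -8.87481709  9.7222599 ]
```

View pics/wrist2.png

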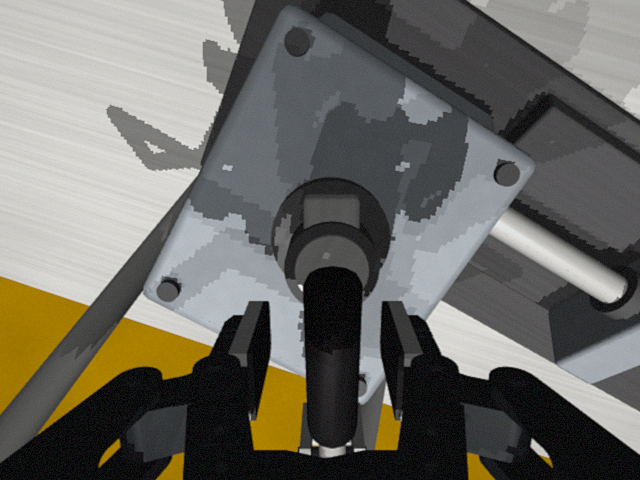

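Emit:
drive_tool --series '[[[0,0.8,0,0,0,0,10],[0,0.5,0,0,0,0,10],[0,0,0,0,0,0,10],[0,0,0,0,0,0,10]]]' --force 40

```text
clock: 3.88
position: [611.4, -120.4, 157.3]
tool_rot: [-2.858, 0.445, -2.846]
contact_force: [-2.9, 2.0, 1.8]
finger_gap: 16.7
```

```bash
python3 - <<'E'
from h import *
from workcell import bot, imaging
for n in ["wrist"]:
    c=imaging.capture(n); cv2.imwrite(f"pics/{n}3.png",c["img"][:,:,::-1]); np.savez(f"{n}3.npz",**c)
st=bot.get_state(); print(st["position"],st["contact_force"],st["finger_gap"])
print(v2c(w2v(st["position"])))
# swing arc in tool frame x=-w, z=-a, radius 52
R=52; f0=.124
prev=np.array([-np.cos(f0),np.sin(f0)])
P=[]
for f in np.linspace(f0,1.60,17)[1:]:
    cur=np.array([-np.cos(f),np.sin(f)]); d=R*(cur-prev); prev=cur; print([round(-d[0],1),0,round(-d[1],1)],end=",")
E
```

```text
[ 611.39759867 -120.42921606  157.2672213 ] [-2.33164684  3.40627304  2.020584  ] 16.642187662650564
[ 17.69297161 -10.40513283   9.72342781]
[np.float64(-0.8), 0, np.float64(-4.7)],[np.float64(-1.2), 0, np.float64(-4.6)],[np.float64(-1.7), 0, np.float64(-4.5)],[np.float64(-2.1), 0, np.float64(-4.3)],[np.float64(-2.5), 0, np.float64(-4.1)],[np.float64(-2.8), 0, np.float64(-3.9)],[np.float64(-3.2), 0, np.float64(-3.6)],[np.float64(-3.5), 0, np.float64(-3.3)],[np.float64(-3.8), 0, np.float64(-3.0)],[np.float64(-4.0), 0, np.float64(-2.6)],[np.float64(-4.3), 0, np.float64(-2.2)],[np.float64(-4.4), 0, np.float64(-1.8)],[np.float64(-4.6), 0, np.float64(-1.4)],[np.float64(-4.7), 0, np.float64(-1.0)],[np.float64(-4.8), 0, np.float64(-0.5)],[np.float64(-4.8), 0, np.float64(-0.1)],
```

View pics/wrist3.png

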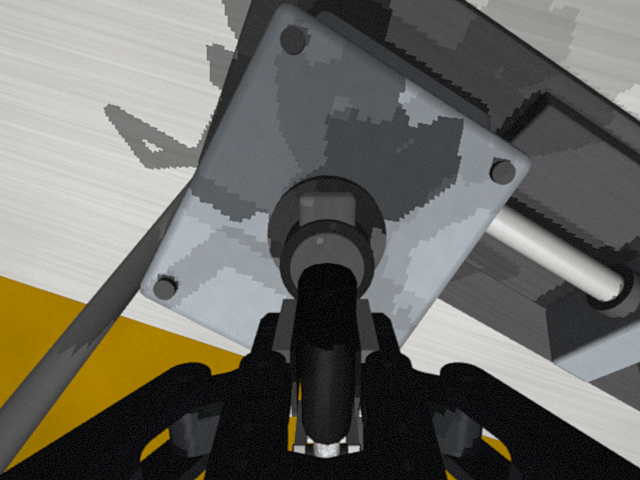

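The grip is held between the pads: the black handle is centred at column 328 and the gap reads 16.6 mm. Next I'll swing it halfway.

Emit:
drive_tool --series '[[[-0.8,0,-4.7,0,0,0,10],[-1.2,0,-4.6,0,0,0,10],[-1.7,0,-4.5,0,0,0,10],[-2.1,0,-4.3,0,0,0,10],[-2.5,0,-4.1,0,0,0,10],[-2.8,0,-3.9,0,0,0,10],[-3.2,0,-3.6,0,0,0,10],[-3.5,0,-3.3,0,0,0,10]]]'

```text
clock: 4.92
position: [608.7, -112.0, 188.6]
tool_rot: [-2.86, 0.436, -2.849]
contact_force: [0.5, -2.4, -8.4]
finger_gap: 16.2
```

```bash
python3 - <<'E'
from h import *
from workcell import bot, imaging
for n in ["wrist"]:
    c=imaging.capture(n); cv2.imwrite(f"pics/{n}4.png",c["img"][:,:,::-1]); np.savez(f"{n}4.npz",**c)
st=bot.get_state(); T=Ro.from_euler("xyz",st["tool_rot"]).as_matrix();print(st["position"],T.T@st["contact_force"],st["finger_gap"])
print(v2c(w2v(st["position"])))
E
```

```text
[ 609.22401795 -111.72865122  189.93970084] [5.34122402 0.32316579 6.90218792] 17.003967529356206
[ 30.02919182 -18.09218296  40.32803746]
```

View pics/wrist4.png

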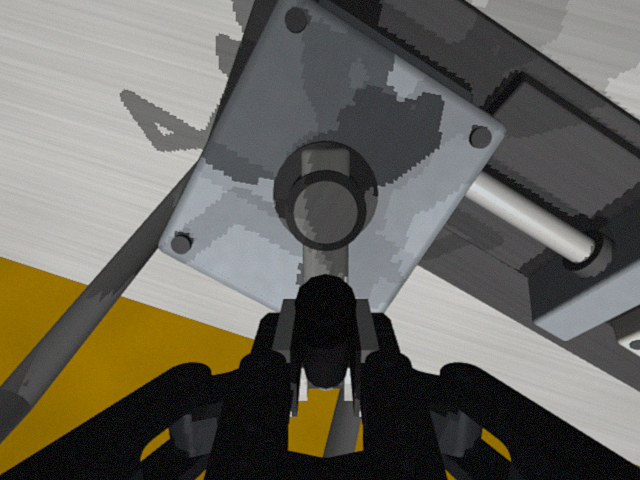

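The handle is about half out, with its end cap at (327,305) and still between the pads. I'll finish the swing, going slightly past the stop.

Emit:
drive_tool --series '[[[-3.8,0,-3,0,0,0,10],[-4,0,-2.6,0,0,0,10],[-4.3,0,-2.2,0,0,0,10],[-4.4,0,-1.8,0,0,0,10],[-4.6,0,-1.4,0,0,0,10],[-4.7,0,-1,0,0,0,10],[-4.8,0,-0.5,0,0,0,10],[-4.8,0,0,0,0,0,10],[-1.5,0,0,0,0,0,10],[0,0,0,0,0,0,10]]]'

```text
clock: 6.22
position: [636.5, -100.0, 220.2]
tool_rot: [-2.857, 0.444, -2.847]
contact_force: [-6.7, -0.2, -5.3]
finger_gap: 15.3
```

```bash
python3 - <<'E'
from h import *
from workcell import bot, imaging
for n in ["wrist","top"]:
    c=imaging.capture(n); cv2.imwrite(f"pics/{n}5.png",c["img"][:,:,::-1]); np.savez(f"{n}5.npz",**c)
st=bot.get_state(); T=Ro.from_euler("xyz",st["tool_rot"]).as_matrix();print(st["position"],T.T@st["contact_force"],st["finger_gap"],st["q"])
x=v2c(w2v(st["position"]));print(x,np.hypot(*x[:2]),np.arctan2(x[1],x[0]))
print(T.T@(Rw@A))
E
```

```text
[ 636.51962441 -100.02144139  220.18405777] [9.3109647  2.01757447 1.85934883] 15.605575068227475 [ 0.29910177 -0.30149378 -0.44656473  0.3397369  -1.01006795 -1.76085188]
[ 64.80061236 -37.25774084  55.17592369] 74.74796729392246 -0.5218039951371265
[ 0.00327197 -0.0019022  -0.99999284]
```

View pics/wrist5.png

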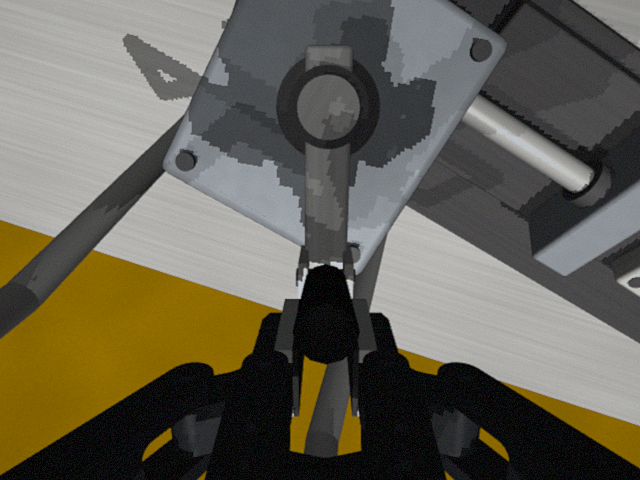

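```bash
python3 - <<'E'
from h import *
c=load("wrist5")
q=-.52
for h in (34,99):
    print(h,proj(c,v2w(c2v(72*np.cos(q),72*np.sin(q),h))))
for uv in [(327,335),(327,348),(327,300)]:
    print(uv,v2c(w2v(dep(c,*uv))))
E
```

```text
34 [328.15924471 291.36282803]
99 [329.25388412 390.30817267]
(327, 335) [ 49.2950303  -27.37681651  97.48792461]
(327, 348) [ 52.61646636 -29.31822211  97.41690416]
(327, 300) [ 42.32483735 -23.31168567  93.57015625]
```

```bash
python3 - <<'E'
from h import *
c=load("wrist5")
x=cv2.resize(c["img"][240:440,250:400,::-1],None,fx=3,fy=3,interpolation=2)
t=load("top5"); y=cv2.resize(t["img"][180:260,320:410,::-1],None,fx=7,fy=7,interpolation=2)
cv2.imwrite("pics/c5.png",cv2.convertScaleAbs(x,alpha=2.5)); cv2.imwrite("pics/t5.png",cv2.convertScaleAbs(y,alpha=1.7))
for v in range(260,420,8):
    print(v,v2c(w2v(dep(c,327,v))).round(1), v2c(w2v(dep(c,290,v))).round(1))
E
```

```text
260 [ 60.3 -34.    3.4] [ 159.1  -45.1 -252.2]
268 [ 50.9 -28.4  43.3] [ 170.   -50.4 -259.4]
276 [ 48.3 -26.9  59. ] [ 180.9  -55.9 -265.8]
284 [ 45.8 -25.4  73.2] [ 192.4  -61.6 -272.5]
292 [ 43.7 -24.2  84.7] [ 203.4  -67.2 -277.4]
300 [ 42.3 -23.3  93.6] [ 62.6 -20.3  59.1]
308 [ 43.8 -24.2  94.7] [ 62.1 -20.6  65.9]
316 [ 45.3 -25.1  95.8] [ 61.6 -20.9  72.2]
324 [ 47.  -26.   96.6] [ 62.  -21.5  76.4]
332 [ 48.8 -27.1  96.9] [ 61.5 -21.8  82. ]
340 [ 50.8 -28.2  97. ] [ 61.4 -22.1  86.6]
348 [ 52.6 -29.3  97.4] [ 61.5 -22.5  90.3]
356 [ 54.4 -30.4  97.9] [ 62.8 -23.4  92. ]
364 [ 56.1 -31.3  98.7] [ 64.3 -24.3  93.2]
372 [116.5 -66.9  -2.1] [ 64.2 -24.6  96.9]
380 [117.5 -67.5   3.3] [ 64.9 -25.2  99.1]
388 [118.4 -68.    8.6] [ 66.5 -26.2  99.9]
396 [120.  -68.9  12.5] [ 69.  -27.5  99.5]
404 [121.9 -70.   15.8] [ 71.5 -28.8  99. ]
412 [123.6 -71.   19.3] [ 72.5 -29.5 100.7]
```

View pics/c5.png

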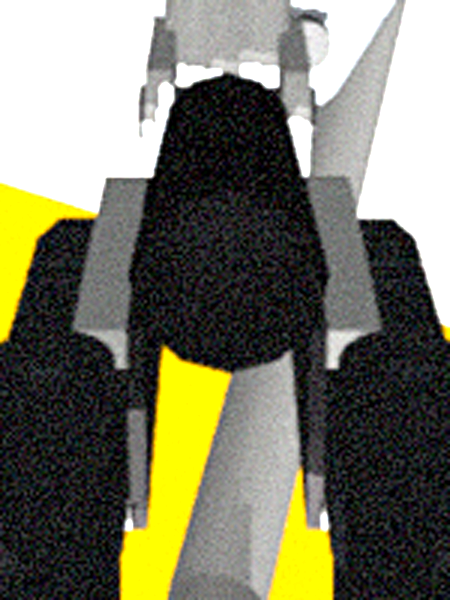

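View pics/t5.png

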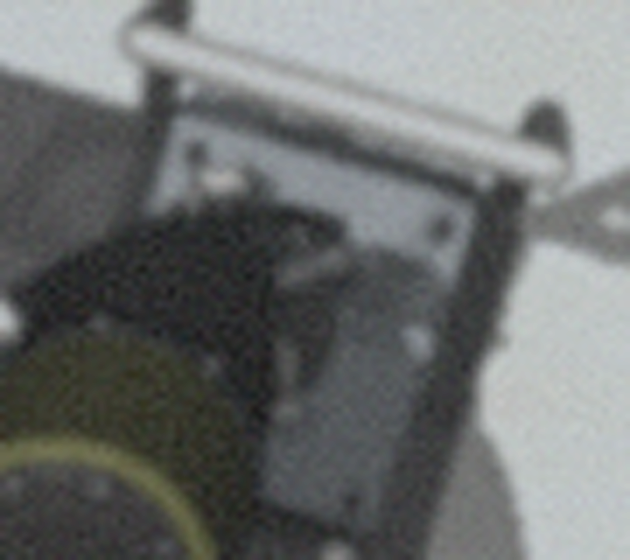

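The handle's end cap is at (327,345), which puts it at radius about 57 instead of 72. The handle therefore still leans in by about 0.19 rad and has slipped to the pads' hub-side edge. I'll open, re-centre on it and grip harder.

Emit:
drive_tool --series '[[[0,0,0,0,0,0,35],[0,0,0,0,0,0,35],[5,0,1,0,0,0,35],[6,0,1,0,0,0,35],[3,0,1,0,0,0,35],[0,0,0,0,0,0,8],[0,0,0,0,0,0,8],[0,0,0,0,0,0,8]]]' --force 70

```text
clock: 7.32
position: [625.9, -103.9, 211.1]
tool_rot: [-2.858, 0.444, -2.847]
contact_force: [-4.4, 0.9, 0.7]
finger_gap: 16.7
```

```bash
cat > look.py <<'E'
from h import *
import sys
from workcell import bot, imaging
k=sys.argv[1]
for n in sys.argv[2:]:
    c=imaging.capture(n); cv2.imwrite(f"pics/{n}{k}.png",c["img"][:,:,::-1]); np.savez(f"{n}{k}.npz",**c)
st=bot.get_state(); T=Ro.from_euler("xyz",st["tool_rot"]).as_matrix();print(st["clock"],"F tool",(T.T@st["contact_force"]).round(1),st["finger_gap"].round(2),"q",st["q"].round(2))
x=v2c(w2v(st["position"]));print("tcp",x.round(1),np.hypot(*x[:2]).round(1),np.arctan2(x[1],x[0]).round(3), "axis in tool",(T.T@(Rw@A)).round(3))
E
python3 look.py 6 wrist; python3 - <<'E'
from h import *
c=load("wrist6"); x=cv2.resize(c["img"][220:440,230:420,::-1],None,fx=2.6,fy=2.6,interpolation=2)
cv2.imwrite("pics/c6.png",cv2.convertScaleAbs(x,alpha=2.5))
E
```

```text
Traceback (most recent call last):
  File "look.py", line 7, in <module>
    st=bot.get_state(); T=Ro.from_euler("xyz",st["tool_rot"]).as_matrix();print(st["clock"],"F tool",(T.T@st["contact_force"]).round(1),st["finger_gap"].round(2),"q",st["q"].round(2))
                                                                                                                                        ^^^^^^^^^^^^^^^^^^^^^^
AttributeError: 'float' object has no attribute 'round'
```

View pics/c6.png

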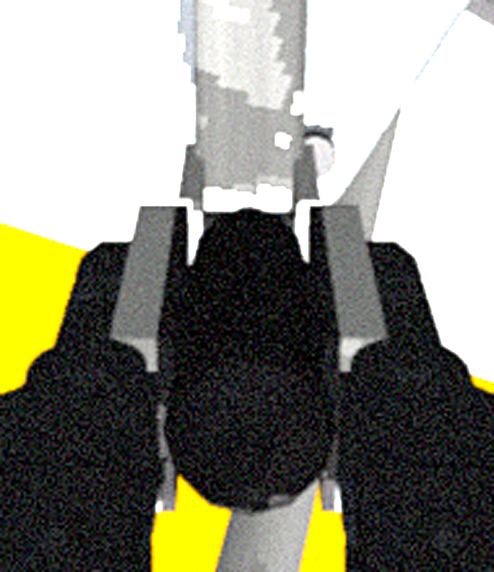

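Emit:
drive_tool --series '[[[-2,0,-0.3,0,0,0,8],[-3,0,-0.3,0,0,0,8],[-3,0,-0.2,0,0,0,8],[-2,0,0,0,0,0,8],[0,0,0,0,0,0,8]]]'

```text
clock: 8.0
position: [631.1, -103.1, 213.9]
tool_rot: [-2.858, 0.435, -2.851]
contact_force: [-21.3, -1.8, 4.1]
finger_gap: 16.1
```

```bash
sed -i 's/st\["finger_gap"\].round(2)/round(float(st["finger_gap"]),2)/' look.py; cat > zoom.py <<'E'
from h import *
import sys
k=sys.argv[1]; c=load("wrist"+k); x=cv2.resize(c["img"][220:440,230:420,::-1],None,fx=2.6,fy=2.6,interpolation=2)
cv2.imwrite(f"pics/c{k}.png",cv2.convertScaleAbs(x,alpha=2.5))
for v in range(252,420,6): 
    p=v2c(w2v(dep(c,327,v))); print(v,np.hypot(*p[:2]).round(1),p[2].round(1),end=" | ")
E
python3 look.py 7 wrist; python3 zoom.py 7
```

```text
8.05 F tool [ 16.8   1.1 -13.4] 16.34 q [ 0.3  -0.31 -0.46  0.34 -1.01 -1.76]
tcp [ 57.9 -32.7  51.9] 66.5 -0.514 axis in tool [ 0.012 -0.003 -1.   ]
252 55.1 4.9 | 258 58.2 4.4 | 264 60.7 5.6 | 270 63.9 5.0 | 276 66.7 5.5 | 282 70.3 4.0 | 288 67.2 18.8 | 294 60.9 39.6 | 300 60.4 46.4 | 306 59.0 54.7 | 312 59.1 59.2 | 318 58.3 65.4 | 324 58.0 70.1 | 330 57.8 74.5 | 336 57.6 78.5 | 342 56.5 84.0 | 348 56.3 87.7 | 354 55.3 92.5 | 360 55.6 95.0 | 366 55.9 97.3 | 372 57.6 97.3 | 378 59.0 97.9 | 384 60.9 97.7 | 390 62.8 97.6 | 396 63.7 98.8 | 402 66.5 97.6 | 408 67.2 99.1 | 414 69.2 98.9 |
```

View pics/c7.png

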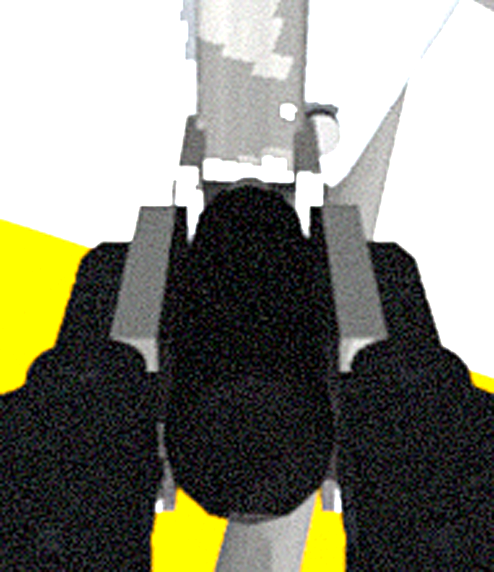

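Pushing meets 17 N because the firmly held pads resist the handle's tilting. Its lean is now about 0.1 rad. I'll tilt the tool along with the handle up to its stop.

Emit:
drive_tool --series '[[[0,0,0,0,0.02,0,8],[0,0,0,0,0.03,0,8],[0,0,0,0,0.03,0,8],[0,0,0,0,0.03,0,8],[0,0,0,0,0.02,0,8],[0,0,0,0,0,0,8]]]'

```text
clock: 8.8
position: [633.4, -102.0, 215.7]
tool_rot: [-2.871, 0.316, -2.886]
contact_force: [-9.0, -2.3, 3.1]
finger_gap: 16.8
```

```bash
python3 look.py 8 wrist; python3 zoom.py 8
```

```text
8.85 F tool [ 7.2 -0.3 -4.5] 16.53 q [ 0.3  -0.2  -0.33  0.31 -1.15 -1.74]
tcp [ 60.5 -34.5  52.5] 69.6 -0.518 axis in tool [ 0.136 -0.002 -0.991]
252 52.8 5.7 | 258 55.9 4.5 | 264 58.8 4.7 | 270 61.8 4.1 | 276 64.7 4.0 | 282 67.4 4.9 | 288 70.3 4.9 | 294 63.4 38.6 | 300 63.4 46.5 | 306 63.6 53.2 | 312 63.4 60.2 | 318 63.3 66.6 | 324 63.5 71.7 | 330 63.1 78.0 | 336 63.7 81.3 | 342 63.5 86.2 | 348 63.6 90.1 | 354 63.3 94.8 | 360 14.9 203.3 | 366 65.1 98.2 | 372 65.8 100.2 | 378 68.3 98.4 | 384 69.6 99.1 | 390 71.2 99.2 | 396 73.0 98.9 | 402 74.7 99.0 | 408 76.2 99.3 | 414 77.9 99.3 |
```

View pics/c8.png

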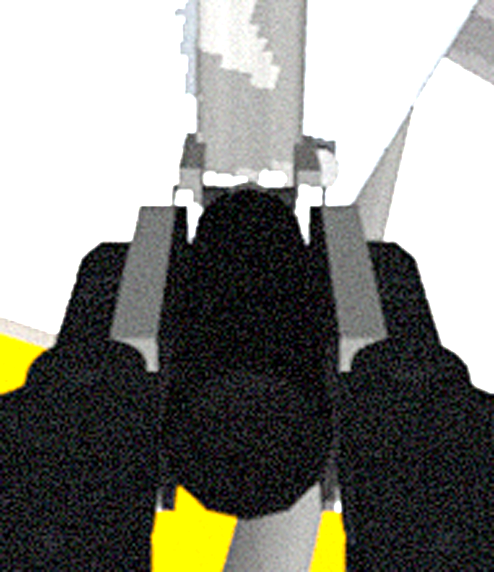

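The handle now stands parallel to the axis: its inner surface is at a constant r = 63.4 from h = 38 to 95, and the cap is level. I'll open, realign the tool with the crank axis and regrip.

Emit:
drive_tool --series '[[[0,0,0,0,0,0,34],[0,0,0,0,0,0,34],[0,0,0,0,0,0,34]]]'

```text
clock: 9.22
position: [634.5, -100.8, 216.0]
tool_rot: [-2.872, 0.319, -2.884]
contact_force: [-0.9, 0.5, 0.0]
finger_gap: 33.9
```

```bash
python3 look.py 9 wrist; python3 zoom.py 9; python3 - <<'E'
from h import *
from workcell import bot
st=bot.get_state(); R0=Ro.from_euler("xyz",st["tool_rot"]).as_matrix(); P0=np.array(st["position"]); q=-.525
P1=v2w(c2v(72.2*np.cos(q),72.2*np.sin(q),50)); print()
P,R=rows(P0,R0,line(P0,P1,4),toolR(q),4,34)
E
```

```text
9.275 F tool [ 0.3  0.3 -0.2] 33.87 q [ 0.3  -0.2  -0.33  0.31 -1.15 -1.74]
tcp [ 61.3 -35.9  52.4] 71.0 -0.53 axis in tool [ 0.132 -0.001 -0.991]
252 54.6 4.4 | 258 57.4 5.0 | 264 60.5 4.0 | 270 63.1 5.1 | 276 66.1 4.8 | 282 69.1 4.5 | 288 67.1 21.7 | 294 63.3 43.4 | 300 63.6 50.1 | 306 63.5 57.3 | 312 63.1 64.8 | 318 63.4 69.7 | 324 63.1 76.1 | 330 63.4 80.2 | 336 63.7 84.1 | 342 63.0 90.2 | 348 63.3 93.6 | 354 63.8 96.3 | 360 64.5 98.4 | 366 65.3 100.0 | 372 67.4 99.0 | 378 69.3 98.6 | 384 71.2 98.1 | 390 72.5 98.8 | 396 74.7 98.0 | 402 76.3 98.2 | 408 77.9 98.3 | 414 136.0 6.1 | 
[[-0.4, -0.1, 0.6, -0.0003, -0.0331, 0.0006, 34.0],
[-0.3, -0.1, 0.5, -0.0003, -0.0331, 0.0006, 34.0],
[-0.4, -0.1, 0.6, -0.0003, -0.0331, 0.0006, 34.0],
[-0.3, -0.0, 0.6, -0.0003, -0.0331, 0.0006, 34.0]]
```

View pics/c9.png

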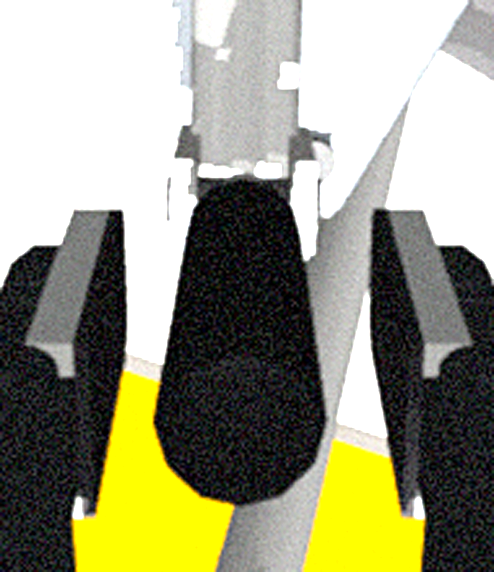

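Emit:
drive_tool --series '[[[-0.4,-0.2,0.6,0,-0.0331,0,34],[-0.4,-0.2,0.6,0,-0.0331,0,34],[-0.4,0,0.6,0,-0.0331,0,34],[-0.3,0,0.6,0,-0.0331,0,34],[0,0,0,0,0,0,8],[0,0,0,0,0,0,8],[0,0,0,0,0,0,8]]]' --force 50

```text
clock: 10.15
position: [636.5, -101.5, 214.5]
tool_rot: [-2.858, 0.445, -2.846]
contact_force: [-5.4, 0.4, 1.7]
finger_gap: 16.7
```

```bash
python3 look.py 10; python3 - <<'E'
from h import *
from workcell import bot
# winding rows in fixed tool frame; w at q relative to tool orientation q0
q0=-.525
T=toolR(q0)
def pos(q): return Rw@(c2v(72.2*np.cos(q),72.2*np.sin(q),0))
q=q0; prev=pos(q); 
st=[.03,.06,.1,.13]+[.15]*16
for k,d in enumerate(st):
    q+=d; d_=T.T@(pos(q)-prev); d_=np.round(d_,1); prev=prev+T@d_; print([float(d_[0]),float(d_[1]),float(d_[2])],end=",")
print(q)
E
```

```text
10.15 F tool [ 3.8  0.9 -4.1] 16.72 q [ 0.3  -0.3  -0.46  0.34 -1.   -1.76]
tcp [ 62.3 -35.8  50. ] 71.9 -0.522 axis in tool [ 0.002 -0.001 -1.   ]
[0.0, -2.2, 0.0],[0.3, -4.3, 0.0],[1.0, -7.1, 0.0],[2.4, -9.1, -0.0],[4.1, -10.0, -0.0],[5.6, -9.3, -0.0],[7.0, -8.3, 0.0],[8.1, -7.1, 0.0],[9.0, -5.9, 0.0],[9.9, -4.5, 0.0],[10.4, -2.9, 0.0],[10.7, -1.4, 0.0],[10.9, 0.3, 0.0],[10.6, 1.8, 0.0],[10.3, 3.5, 0.0],[9.6, 4.9, 0.0],[8.8, 6.3, 0.0],[7.7, 7.6, 0.0],[6.5, 8.6, 0.0],[5.2, 9.6, 0.0],2.1949999999999994
```

Emit:
drive_tool --series '[[[0,-2.2,0,0,0,0,8],[0.3,-4.3,0,0,0,0,8],[1,-7.1,0,0,0,0,8],[2.4,-9.1,0,0,0,0,8],[4.1,-10,0,0,0,0,8],[5.6,-9.3,0,0,0,0,8],[7,-8.3,0,0,0,0,8],[0,0,0,0,0,0,8]]]'

```text
clock: 11.15
position: [626.5, -155.1, 218.0]
tool_rot: [-2.859, 0.444, -2.847]
contact_force: [-8.8, 2.0, 2.2]
finger_gap: 16.8
```

```bash
python3 look.py 11 wrist
```

```text
11.2 F tool [ 6.9  4.2 -6.8] 17.11 q [ 0.19 -0.31 -0.43  0.28 -0.99 -1.63]
tcp [69.3 18.3 50. ] 71.6 0.258 axis in tool [ 0.003 -0.001 -1.   ]
```

View pics/wrist11.png

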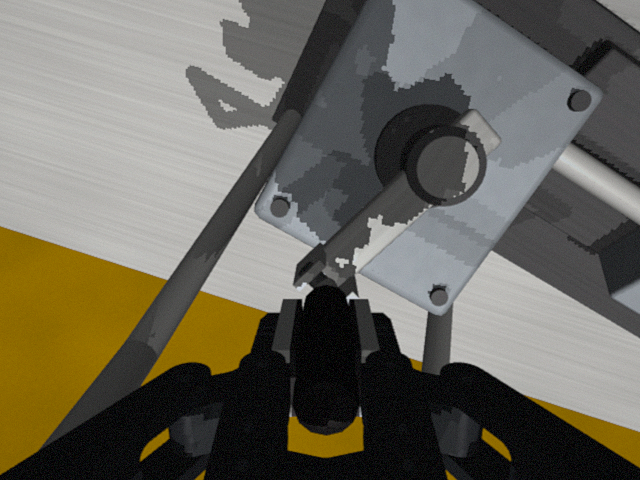

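The crank follows: the arm now points from (445,165) to the handle at (325,290), and the measured angle is 0.26 rad. I'll keep winding.

Emit:
drive_tool --series '[[[8.1,-7.1,0,0,0,0,8],[9,-5.9,0,0,0,0,8],[9.9,-4.5,0,0,0,0,8],[10.4,-2.9,0,0,0,0,8],[10.7,-1.4,0,0,0,0,8],[10.9,0.3,0,0,0,0,8],[10.6,1.8,0,0,0,0,8],[10.3,3.5,0,0,0,0,8],[9.6,4.9,0,0,0,0,8],[8.8,6.3,0,0,0,0,8],[7.7,7.6,0,0,0,0,8],[6.5,8.6,0,0,0,0,8],[5.2,9.6,0,0,0,0,8],[0,0,0,0,0,0,8]]]'

```text
clock: 12.95
position: [522.0, -165.1, 162.1]
tool_rot: [-2.858, 0.447, -2.845]
contact_force: [1.4, 4.8, 0.5]
finger_gap: 16.7
```

```bash
python3 look.py 12 wrist;  python3 - <<'E'
from h import *
q0=-.525
T=toolR(q0)
def pos(q): return Rw@(c2v(72.2*np.cos(q),72.2*np.sin(q),0))
q=2.195; prev=pos(q); 
for k,d in enumerate([.16]*34):
    if k in(19,): print()
    q+=d; d_=T.T@(pos(q)-prev); d_=np.round(d_,1)+0.0; prev=prev+T@d_; print([float(d_[0]),float(d_[1])],round(q,2),end=",")
E
```

```text
13.0 F tool [-3.1  3.8 -0.5] 16.52 q [ 0.22 -0.61 -0.75  0.3  -0.99 -1.66]
tcp [-42.5  58.5  50.1] 72.3 2.198 axis in tool [-0.    -0.001 -1.   ]
[3.9, 10.9] 2.35,[2.0, 11.3] 2.52,[0.3, 11.6] 2.68,[-1.6, 11.4] 2.84,[-3.4, 11.0] 3.0,[-5.1, 10.4] 3.16,[-6.7, 9.4] 3.32,[-8.1, 8.2] 3.48,[-9.3, 6.8] 3.64,[-10.3, 5.3] 3.8,[-11.0, 3.5] 3.96,[-11.4, 1.8] 4.12,[-11.5, -0.1] 4.28,[-11.4, -2.0] 4.44,[-10.9, -3.7] 4.6,[-10.2, -5.4] 4.76,[-9.2, -6.9] 4.92,[-8.0, -8.4] 5.08,[-6.5, -9.5] 5.24,
[-5.0, -10.4] 5.4,[-3.2, -11.1] 5.56,[-1.4, -11.4] 5.72,[0.4, -11.6] 5.88,[2.3, -11.3] 6.04,[4.0, -10.8] 6.2,[5.7, -10.0] 6.36,[7.2, -9.0] 6.52,[8.6, -7.8] 6.68,[9.7, -6.2] 6.84,[10.6, -4.7] 7.0,[11.1, -2.9] 7.16,[11.5, -1.0] 7.32,[11.5, 0.7] 7.48,[11.3, 2.6] 7.64,
```

View pics/wrist12.png

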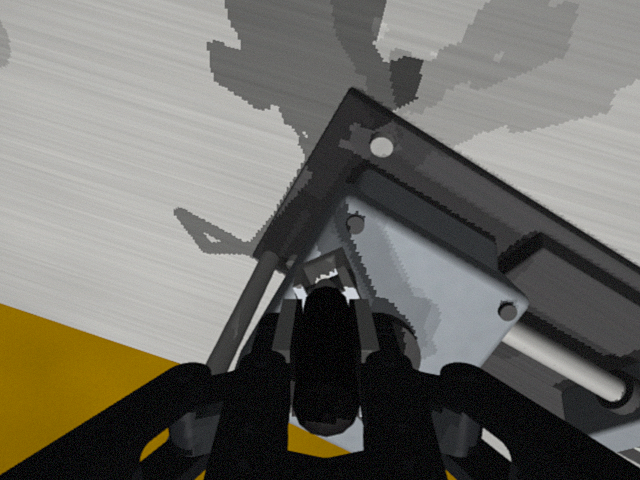

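Emit:
drive_tool --series '[[[3.9,10.9,0,0,0,0,8],[2,11.3,0,0,0,0,8],[0.3,11.6,0,0,0,0,8],[-1.6,11.4,0,0,0,0,8],[-3.4,11,0,0,0,0,8],[-5.1,10.4,0,0,0,0,8],[-6.7,9.4,0,0,0,0,8],[-8.1,8.2,0,0,0,0,8],[-9.3,6.8,0,0,0,0,8],[-10.3,5.3,0,0,0,0,8],[-11,3.5,0,0,0,0,8],[-11.4,1.8,0,0,0,0,8],[-11.5,-0.1,0,0,0,0,8],[-11.4,-2,0,0,0,0,8],[-10.9,-3.7,0,0,0,0,8],[-10.2,-5.4,0,0,0,0,8],[-9.2,-6.9,0,0,0,0,8],[-8,-8.4,0,0,0,0,8],[-6.5,-9.5,0,0,0,0,8]]]'

```text
clock: 15.38
position: [622.5, -69.1, 201.2]
tool_rot: [-2.858, 0.445, -2.846]
contact_force: [-8.0, 1.0, 5.6]
finger_gap: 16.5
```

```bash
python3 look.py 13 wrist top;  python3 - <<'E'
import cv2
im=cv2.imread("pics/top13.png")[150:280,210:430]
cv2.imwrite("pics/top13c.png",cv2.convertScaleAbs(cv2.resize(im,None,fx=3.6,fy=3.6,interpolation=2),alpha=1.6))
E
```

```text
15.475 F tool [ 0.9 -1.8 -4.8] 16.61 q [ 0.37 -0.35 -0.53  0.38 -1.   -1.85]
tcp [ 36.5 -62.3  50. ] 72.2 -1.041 axis in tool [ 0.001 -0.002 -1.   ]
```

View pics/wrist13.png

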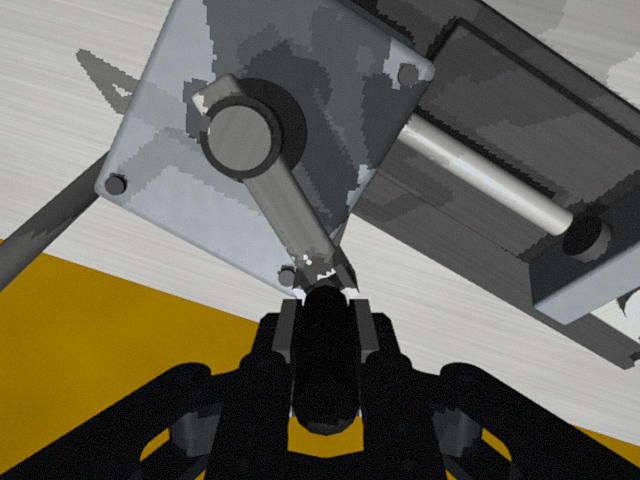

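View pics/top13c.png

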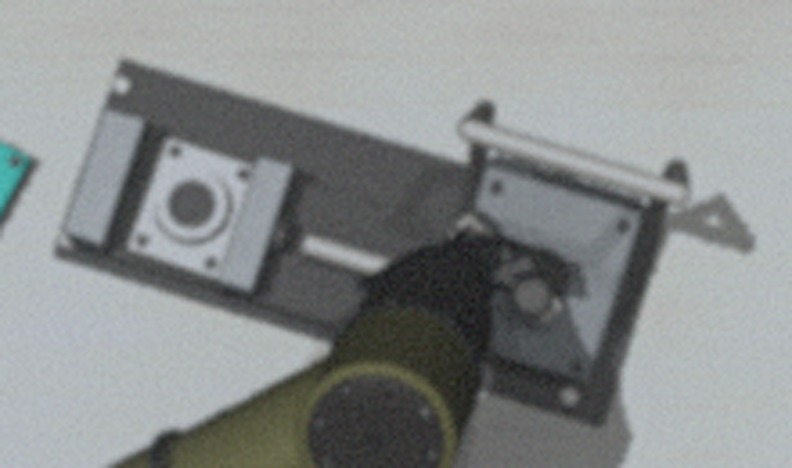

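The jaw, at (258,225) in the crop, has reached the block. I'll continue, slowing near the end.

Emit:
drive_tool --series '[[[-5,-10.4,0,0,0,0,8],[-3.2,-11.1,0,0,0,0,8],[-1.4,-11.4,0,0,0,0,8],[0.4,-11.6,0,0,0,0,8],[2.3,-11.3,0,0,0,0,8],[4,-10.8,0,0,0,0,8],[5.7,-10,0,0,0,0,8],[7.2,-9,0,0,0,0,8],[8.6,-7.8,0,0,0,0,8],[9.7,-6.2,0,0,0,0,8],[10.6,-4.7,0,0,0,0,8],[0,0,0,0,0,0,8]]]'

```text
clock: 16.98
position: [605.4, -178.6, 210.3]
tool_rot: [-2.859, 0.446, -2.847]
contact_force: [-7.3, 3.5, 4.9]
finger_gap: 16.7
```

```bash
python3 look.py 14 wrist top;  python3 - <<'E'
import cv2
im=cv2.imread("pics/top14.png")[150:280,210:430]
cv2.imwrite("pics/top14c.png",cv2.convertScaleAbs(cv2.resize(im,None,fx=3.6,fy=3.6,interpolation=2),alpha=1.6))
from h import *
T=toolR(-.525)
def pos(q): return Rw@(c2v(72.2*np.cos(q),72.2*np.sin(q),0))
q=7.0; prev=pos(q); 
for k,d in enumerate([.08]*14):
    q+=d; d_=T.T@(pos(q)-prev); d_=np.round(d_,1)+0.0; prev=prev+T@d_; print([float(d_[0]),float(d_[1])],round(q,2),end=",")
E
```

```text
17.075 F tool [ 3.5  3.9 -7.8] 17.12 q [ 0.14 -0.35 -0.47  0.26 -0.98 -1.58]
tcp [53.9 46.9 50. ] 71.5 0.716 axis in tool [ 0.002 -0.    -1.   ]
[5.5, -1.6] 7.08,[5.7, -1.2] 7.16,[5.7, -0.8] 7.24,[5.8, -0.3] 7.32,[5.7, 0.2] 7.4,[5.8, 0.6] 7.48,[5.7, 1.1] 7.56,[5.5, 1.6] 7.64,[5.4, 2.0] 7.72,[5.3, 2.4] 7.8,[5.0, 2.8] 7.88,[4.8, 3.2] 7.96,[4.5, 3.6] 8.04,[4.3, 4.0] 8.12,
```

View pics/wrist14.png

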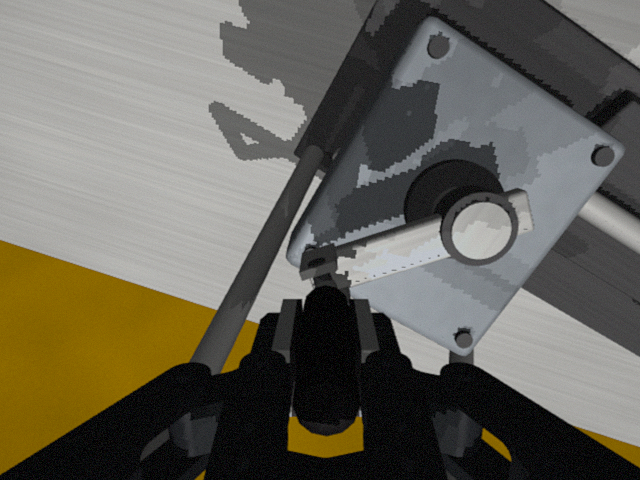

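View pics/top14c.png

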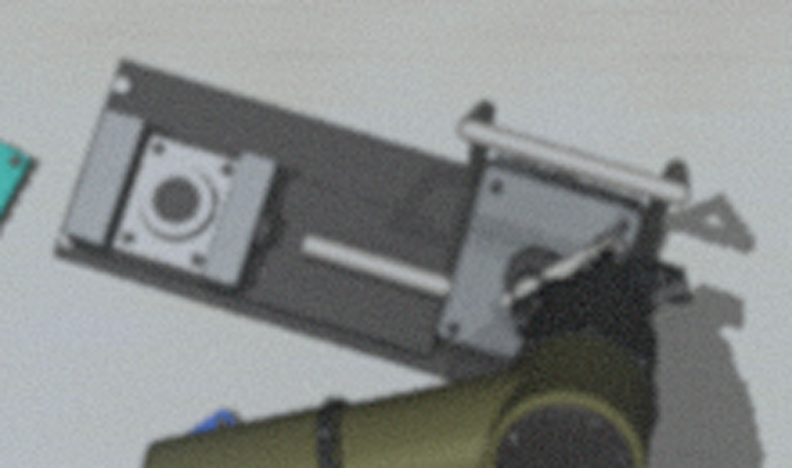

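Emit:
drive_tool --series '[[[5.5,-1.6,0,0,0,0,8],[5.7,-1.2,0,0,0,0,8],[5.7,-0.8,0,0,0,0,8],[5.8,-0.3,0,0,0,0,8],[5.7,0.2,0,0,0,0,8],[0,0,0,0,0,0,8]]]'

```text
clock: 17.82
position: [581.9, -189.4, 199.2]
tool_rot: [-2.859, 0.447, -2.846]
contact_force: [-4.3, 5.8, 4.1]
finger_gap: 16.5
```

```bash
python3 look.py 15
```

```text
17.825 F tool [ 0.4  5.3 -6.5] 16.49 q [ 0.13 -0.41 -0.53  0.25 -0.97 -1.56]
tcp [31.7 64.2 50.1] 71.6 1.112 axis in tool [-0. -0. -1.]
```

Measured angle is 7.40, still loose: the tangential force is near zero. I'll take small steps into the clamp.

Emit:
drive_tool --series '[[[2.9,0.2,0,0,0,0,8],[2.9,0.4,0,0,0,0,8],[2.9,0.5,0,0,0,0,8],[0,0,0,0,0,0,8]]]'

```text
clock: 18.32
position: [574.6, -190.7, 195.4]
tool_rot: [-2.858, 0.448, -2.845]
contact_force: [-1.7, 4.8, 4.5]
finger_gap: 16.8
```

```bash
python3 look.py 16
```

```text
18.325 F tool [-1.8  3.7 -5.4] 16.78 q [ 0.13 -0.43 -0.56  0.25 -0.97 -1.56]
tcp [24.1 67.5 50.1] 71.7 1.228 axis in tool [-0.001 -0.    -1.   ]
```

Emit:
drive_tool --series '[[[2,0.4,0,0,0,0,8],[2,0.4,0,0,0,0,8],[0,0,0,0,0,0,8]]]' --force 70

```text
clock: 18.7
position: [573.0, -190.7, 194.8]
tool_rot: [-2.856, 0.452, -2.843]
contact_force: [11.5, 2.7, 0.7]
finger_gap: 16.3
```

```bash
python3 look.py 17
```

```text
18.7 F tool [-10.9   0.5   4.6] 16.33 q [ 0.13 -0.44 -0.57  0.25 -0.97 -1.56]
tcp [22.4 68.  50.3] 71.6 1.253 axis in tool [-0.006 -0.001 -1.   ]
```

Contact: the tangential force is now 11 N and the crank is stopping at 7.53. I'll tighten a little more.

Emit:
drive_tool --series '[[[2,0.6,0,0,0,0,8],[1,0.3,0,0,0,0,8],[0,0,0,0,0,0,8],[0,0,0,0,0,0,8]]]'

```text
clock: 19.2
position: [571.8, -190.6, 194.2]
tool_rot: [-2.854, 0.456, -2.841]
contact_force: [21.2, -2.3, -2.1]
finger_gap: 16.5
```

```bash
python3 look.py 18 wrist top scene;  python3 - <<'E'
import cv2
im=cv2.imread("pics/top18.png")[150:240,220:340]
cv2.imwrite("pics/top18c.png",cv2.convertScaleAbs(cv2.resize(im,None,fx=6,fy=6,interpolation=2),alpha=1.7))
E
```

```text
19.35 F tool [-17.1  -4.5  12.4] 16.35 q [ 0.13 -0.44 -0.57  0.25 -0.96 -1.56]
tcp [21.1 68.2 50.5] 71.4 1.271 axis in tool [-0.01  -0.002 -1.   ]
```

View pics/top18c.png

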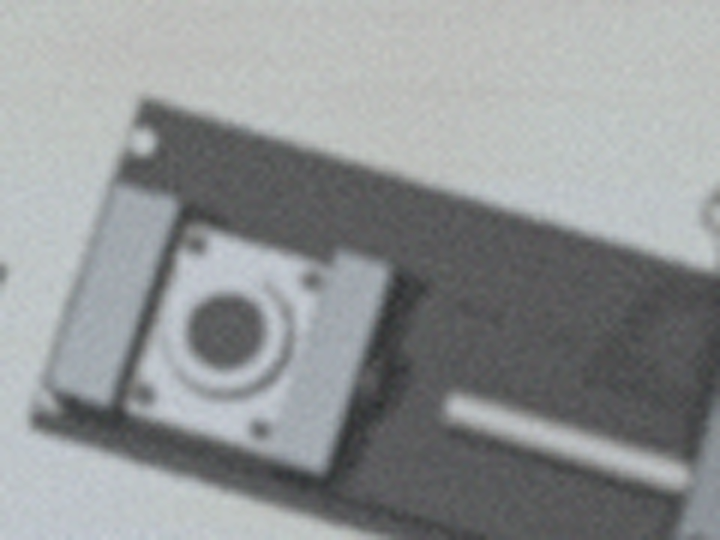

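View pics/wrist18.png

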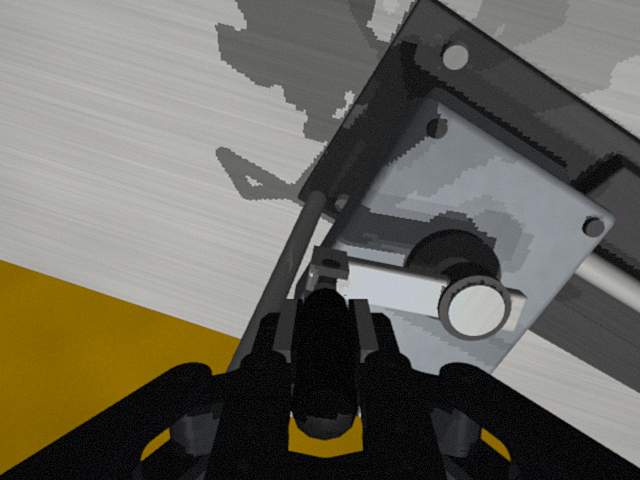

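```bash
python3 - <<'E'
from h import *
c=load("top18")
for x in (45,0,-45):
  a=[proj(c,v2w((x,345,z))) for z in (75,52)]; b=[proj(c,v2w((x,265,z))) for z in (75,52)]
  print(x,[(np.array(p)-[220,150])*6+2.5 for p in a+b])
E
```

```text
45 [array([172.42890318, 215.29503737]), array([177.72221212, 227.39293557]), array([327.09811835, 262.82261674]), array([330.48260397, 274.35529364])]
0 [array([143.16745517, 300.33395213]), array([148.84514154, 311.42143963]), array([298.38517853, 348.22480897]), array([302.14057012, 358.73828439])]
-45 [array([113.67510578, 386.04390693]), array([119.74304702, 396.10473397]), array([269.44519452, 434.30230895]), array([273.57722815, 443.78017777])]
```

Emit:
drive_tool --series '[[[-1.5,0,0,0,0,0,8],[-1,0,0,0,0,0,8],[0,0,0,0,0,0,8]]]'

```text
clock: 19.73
position: [572.6, -190.5, 194.6]
tool_rot: [-2.855, 0.452, -2.843]
contact_force: [13.5, -1.1, 0.3]
finger_gap: 16.2
```

```bash
python3 look.py 19
```

```text
19.725 F tool [-11.5  -3.3   6.4] 16.24 q [ 0.13 -0.44 -0.57  0.25 -0.97 -1.56]
tcp [22.  67.9 50.4] 71.4 1.258 axis in tool [-0.006 -0.002 -1.   ]
```

```bash
python3 look.py 20 top scene; python3 - <<'E'
from h import *
for n in ("top0","top20"):
    c=load(n); P=cloud(c); V=(P[...,:2]-Vt)@VR; z=P[...,2]
    for x0 in (-35,0,35):
        m=(abs(V[...,0]-x0)<8)&(V[...,1]>150)&(V[...,1]<400)
        y=V[...,1][m]; zz=z[m]; o=np.argsort(y); y=y[o];zz=zz[o]
        b=np.arange(170,392,5); print(n,x0,[(int(k),int(np.median(zz[(y>=k)&(y<k+5)]))) for k in b if ((y>=k)&(y<k+5)).any()])
c=load("scene20"); im=c["img"][225:345,330:450,::-1]; cv2.imwrite("pics/s20.png",cv2.convertScaleAbs(cv2.resize(im,None,fx=5,fy=5,interpolation=2),alpha=1.2))
c=load("top20"); im=c["img"][170:240,220:310,::-1]; cv2.imwrite("pics/t20.png",cv2.convertScaleAbs(cv2.resize(im,None,fx=8,fy=8,interpolation=2),alpha=1.7))
E
```

```text
19.825 F tool [-11.   -3.6   7.3] 16.45 q [ 0.13 -0.44 -0.57  0.25 -0.97 -1.56]
tcp [21.9 67.9 50.3] 71.4 1.258 axis in tool [-0.006 -0.002 -1.   ]
top0 -35 [(170, 75), (175, 76), (180, 74), (185, 74), (190, 77), (195, 73), (200, 31), (205, 30), (210, 30), (215, 29), (220, 30), (225, 31), (230, 28), (235, 27), (240, 30), (245, 44), (250, 50), (255, 50), (260, 53), (265, 50), (270, 51), (275, 54), (280, 57), (285, 51), (290, 50), (295, 51), (300, 51), (305, 51), (310, 50), (315, 53), (320, 49), (325, 47), (330, 31), (335, 31), (340, 54), (345, 76), (350, 73), (355, 74), (360, 75), (365, 75), (370, 73), (375, 71), (390, 12)]
top0 0 [(170, 74), (175, 75), (180, 76), (185, 74), (190, 76), (195, 74), (200, 30), (205, 30), (210, 30), (215, 30), (220, 30), (225, 29), (230, 32), (235, 29), (240, 32), (245, 47), (250, 52), (255, 61), (260, 58), (265, 59), (270, 64), (275, 62), (280, 62), (285, 62), (290, 66), (295, 65), (300, 68), (305, 64), (310, 65), (315, 55), (320, 50), (325, 37), (330, 29), (335, 29), (340, 55), (345, 73), (350, 73), (355, 74), (360, 75), (365, 72), (370, 76), (375, 71),
[... 1262 characters left out ...]
290, 64), (295, 65), (300, 64), (305, 63), (310, 65), (315, 66), (320, 65), (325, 64), (330, 59), (335, 52), (340, 58), (345, 73), (350, 75), (355, 78), (360, 73), (365, 76), (370, 73), (375, 73), (390, 11)]
top20 35 [(170, 30), (175, 29), (180, 30), (185, 28), (190, 29), (195, 32), (200, 28), (205, 29), (210, 26), (215, 31), (220, 27), (225, 30), (230, 44), (235, 75), (240, 75), (245, 75), (250, 72), (255, 72), (260, 74), (265, 51), (270, 51), (275, 50), (280, 52), (285, 55), (290, 51), (295, 56), (300, 51), (305, 54), (310, 49), (315, 50), (320, 52), (325, 53), (330, 49), (335, 52), (340, 63), (345, 74), (350, 76), (355, 71), (360, 73), (365, 76), (370, 75), (375, 70), (385, 23), (390, 9)]
```

View pics/s20.png

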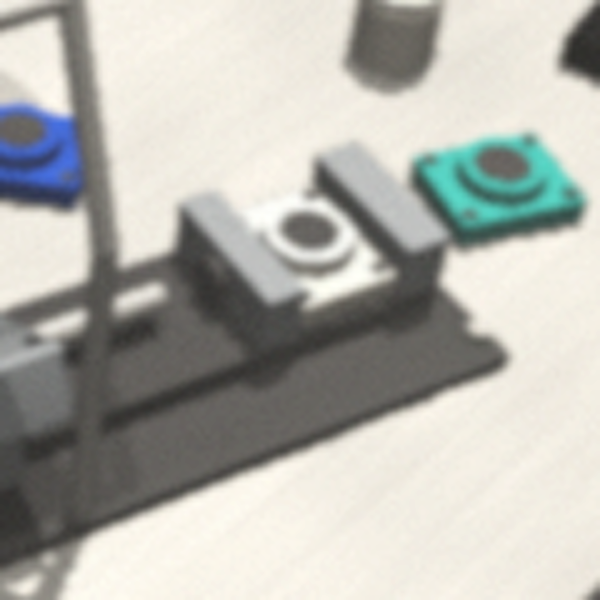

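View pics/t20.png

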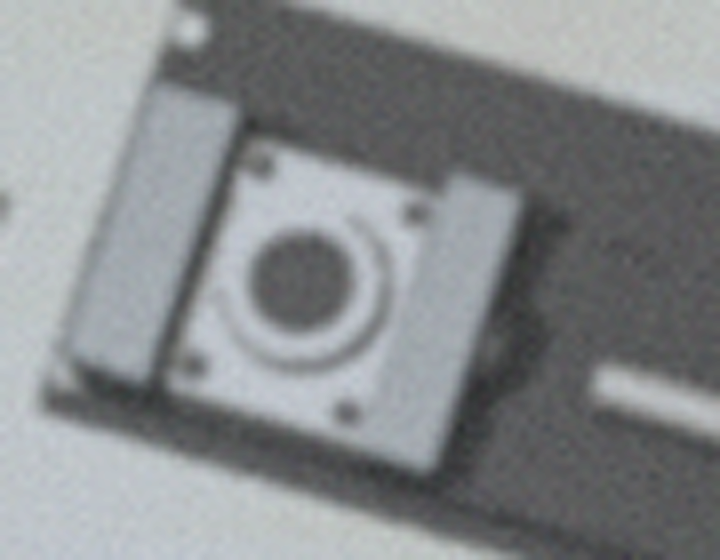

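The depth readings show the jaw face at y ≈ 265 and the fixed jaw at 345, so the opening is 80 mm. No bed shows beside the block at x = -35, 0 or +35, so it is square and tight. I'll release and back out along the crank axis.

Emit:
drive_tool --series '[[[-0.8,0.3,0,0,0,0,8],[0,0,0,0,0,0,30],[0,0,0,0,0,0,40],[0,0,0,0,0,0,40],[0,0,-5,0,0,0,40],[0,0,-15,0,0,0,40],[0,0,-25,0,0,0,40],[0,0,-30,0,0,0,40],[0,0,-25,0,0,0,40],[0,0,-10,0,0,0,40],[0,0,0,0,0,0,40]]]'

```text
clock: 21.2
position: [518.3, -174.2, 289.4]
tool_rot: [-2.858, 0.448, -2.845]
contact_force: [-0.7, 0.4, -0.4]
finger_gap: 40.1
```

```bash
python3 look.py 21 wrist top scene
```

```text
21.35 F tool [0.1 0.  0.9] 40.09 q [ 0.2  -0.59 -0.5   0.26 -1.21 -1.57]
tcp [ 19.   68.3 158.9] 70.9 1.299 axis in tool [ 0.002 -0.001 -1.   ]
```

View pics/wrist21.png

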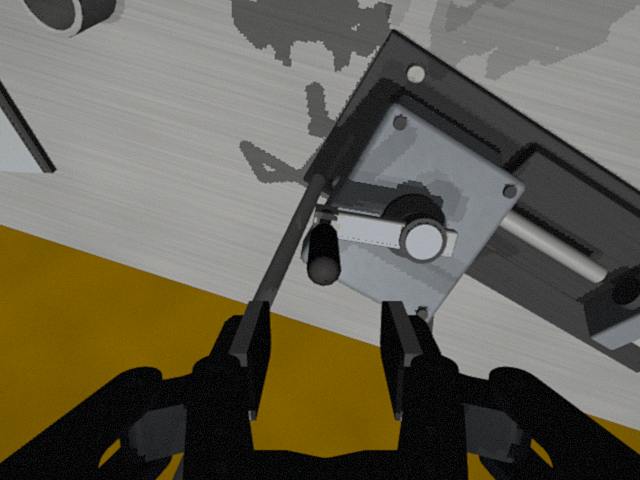

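```bash
python3 - <<'E'
from h import *
c=load("wrist21"); P=cloud(c); g=c["img"].max(2)
# cap: points with h>93 near
C=np.apply_along_axis(lambda p:v2c(w2v(p)),2,P[190:300,290:460])
m=(C[...,2]>94)&(C[...,2]<106)&(c["depth"][190:300,290:460]>0); k=C[m]; print("cap n",m.sum(),"centroid",k.mean(0).round(1),"mid",((k.max(0)+k.min(0))/2).round(1),"r",np.hypot(*k.mean(0)[:2]).round(1))
print("cap ang",np.arctan2(*k.mean(0)[[1,0]])+2*np.pi)
for lo in range(35,95,10):
    mm=(C[...,2]>lo)&(C[...,2]<lo+10)&(g[190:300,290:460]<60); kk=C[mm]; print(lo,mm.sum(),kk.mean(0).round(1))
# arm top surface direction
mm=(abs(C[...,2]-5)<3); kk=C[mm]; kk=kk[(np.hypot(kk[:,0],kk[:,1])<85)]; print("arm",kk.mean(0), np.arctan2(kk[:,1].mean(),kk[:,0].mean()))
c=load("top21"); P=cloud(c); V=(P[...,:2]-Vt)@VR; z=P[...,2]
for x0 in (-35,0,35):
    m=(abs(V[...,0]-x0)<8); y=V[...,1][m]; zz=z[m]
    print(x0,[(int(k),int(np.median(zz[(y>=k)&(y<k+4)]))) for k in list(range(225,275,4))+list(range(325,352,4)) if ((y>=k)&(y<k+4)).any()])
c=load("wrist21");x=cv2.resize(c["img"][170:310,270:480,::-1],None,fx=3.6,fy=3.6,interpolation=2); cv2.imwrite("pics/c21.png",cv2.convertScaleAbs(x,alpha=1.5))
E
```

```text
cap n 899 centroid [24.2 68.2 98.1] mid [25.3 67.6 97.5] r 72.4
cap ang 7.5122057878532305
35 86 [19.6 72.2 41.1]
45 116 [19.4 71.6 50.3]
55 129 [19.4 71.6 60.1]
65 149 [19.3 71.5 70.1]
75 171 [19.2 71.4 80.1]
85 192 [19.3 71.4 90.3]
arm [ 8.63656024 26.31870983  5.0694203 ] 1.2537154101699417
-35 [(225, 28), (229, 49), (233, 72), (237, 72), (241, 76), (245, 69), (249, 79), (253, 75), (257, 76), (261, 74), (265, 51), (269, 52), (273, 53), (325, 52), (329, 51), (333, 52), (337, 52), (341, 65), (345, 75), (349, 75)]
0 [(225, 65), (229, 68), (233, 74), (237, 74), (241, 73), (245, 73), (249, 76), (253, 75), (257, 74), (261, 70), (265, 52), (269, 53), (273, 70), (325, 60), (329, 63), (333, 55), (337, 50), (341, 64), (345, 73), (349, 75)]
35 [(225, 34), (229, 43), (233, 73), (237, 75), (241, 71), (245, 73), (249, 77), (253, 74), (257, 75), (261, 71), (265, 50), (269, 51), (273, 52), (325, 56), (329, 52), (333, 50), (337, 51), (341, 65), (345, 76), (349, 73)]
```

View pics/c21.png

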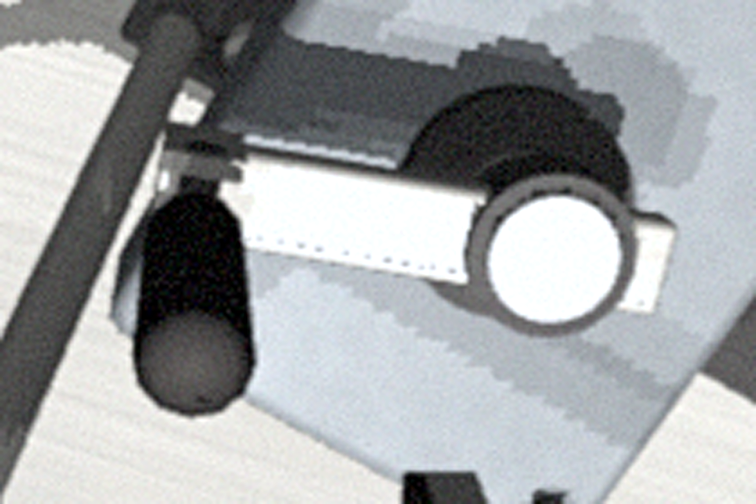

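View pics/scene21.png

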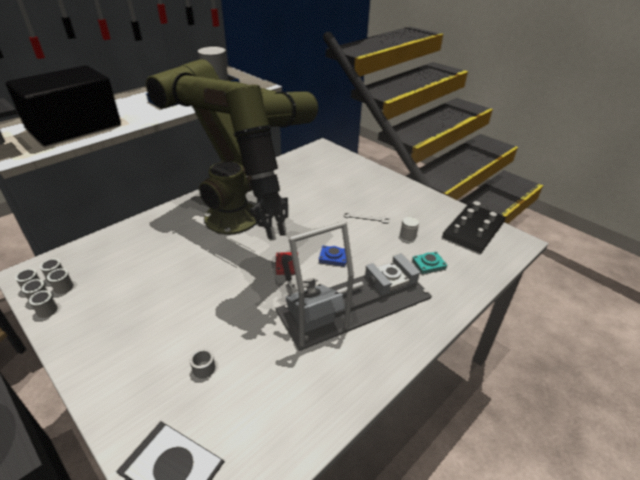

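The handle is upright: its position stays within 1 mm from h = 40 to 90 and its cap is at r = 72.4. The jaw is tight at 80 mm, the arm is clear and the other things haven't moved. I'll hand it in.

```bash
python3 -c "
from workcell import workorder; print(workorder.job_done())"
```

```text
the job is handed in; nothing more can be done
None
```

The flange block is clamped between the jaws, the crank handle is fully folded out, and I handed the job in at about 21 s.

**What I did:** I pinched the folded handle and swung it out to its stop, then realigned the tool with the crank axis. I wound the crank clockwise from about -0.53 to 7.5 rad until it stopped with about 17 N at the handle, then released and backed out along the axis.

**Final checks after release:**
- **Handle:** it stands parallel to the crank axis, with its cap at radius 72.4 mm (72 expected).
- **Crank:** the cap position gives 7.51 rad. The arm's own direction gave 7.54.
- **Jaws:** the depth readings put the moving jaw's face at y ≈ 265 mm and the fixed jaw at 345 mm, so the opening is 80 mm. No bed shows beside the block at x = -35, 0 or +35 mm, so it is square with no gap left.
- **Surroundings:** in the last scene picture the other things look unmoved and the arm is touching nothing (force about 1 N).

**What went wrong or disagreed:**
- **Slip in the first swing:** the handle slid in the pads and stopped about 0.19 rad short, so I regripped and tilted the tool along with it. It was fully out before I began winding.
- **Top picture:** a first reading by eye suggested a gap of about 4 mm at the fixed jaw. The depth data did not confirm it, so I took that dark strip to be the fixed jaw's face.

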